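# Screw a lifting eye home with a turning bar

## Robot

A 6-joint arm with a two-finger parallel gripper is mounted at the origin on the work surface. World frame = base frame: x ahead of the robot, y to its left, z up, the work surface at z = 0. Lengths are in m, angles in rad, forces in N, time in s.
With the tool pointing down it reaches from about 0.35 to 0.975 m from the base axis. Payload 4.9 kg.
Tool frame: the origin (TCP) lies midway between the tips of the shut fingers; the grasp point (between the pads) lies 19 mm behind it; z points along the fingers, x is the direction in which the jaws open and shut, and the axes are right-handed (so a half turn about z gives the same grasp; the last joint's range is limited). The gripper opens to 85 mm and grips with 20 to 120 N. Pads are 22 mm wide; open, the fingers measure 114 mm over their backs; the gripper's body (76 mm by 85 mm) begins 54 mm behind the grasp point. The pads swing forward as they close: fully open they stand 13 mm farther back than shut.
Start: joints at [-1.288, 0.053, 1.613, -0, 1.476, -0.119], TCP at [0.244, -0.575, 0.231] pointing down, gripper open.
Joint ranges: [-3.01, 3.01], [-1.01, 2.22], [0.06, 2.58], [-1.02, 4.17], [0.09, 2.62], [-3.14, 3.14]. Speed limits (rad/s): [2.57, 2.57, 3.14, 3.14, 3.14, 3.14].

## Interface

Orientations are given as a rotation vector (axis times angle).
In Python, from station import ctrl gives the robot as it stands.
- The arm moves only by the tool step_arm, never from a script. Its argument "increments" is text: rows parted by semicolons, each of 6 numbers parted by spaces: the shift along the tool's x, y, z as a fraction of full scale, then the turn, a rotation vector about the tool's x, y, z as a fraction of full scale. In form: x y z rx ry rz; .... A call has 1 to 12 rows; each row shifts and turns the commanded pose from where the row before left it, along the tool's axes as they then stand; what a row does not reach is not made up. Full scale, the value 1, is 0.025 m for a shift and 0.1 rad for a turn. A row lasts 1/12 s, in which the tool goes at most 41.7 mm and 7.16 degrees, less where a joint would pass 70% of its speed; a pose out of reach is approached as far as the arm can. A call with a number of a shift or a turn outside -1 to 1 is refused whole. A call with a gripper value outside its range is refused whole. "fingers" is the opening, from -1 (shut) to 1 (fully open), so that 0 is half open, set as the call begins (left out, the last holds). The fingers move at their own pace and stop on an object; "newtons" is the grip in N (left out, the last holds). Time passes only in rows, so rows that do not move let the fingers close. It gives the time, the measured TCP pose, the force and the opening at its end, in the units of the state.
- ctrl.get_obs(): the state, without advancing time (a new reading comes with each control period).
- ctrl.get_image(name): name is "side" or "top"; returns a dict with "pixels" (420x560x3 uint8, red, green, blue), "intrinsics" (3x3 intrinsics, pixels), "eye" and "orientation" of the camera in the world. Camera axes: x right, y down, z forward; pixel columns grow to the right and rows downward; lengths in m; the calibration is good to about 2 mm. A picture is of the moment at which its call begins. There is no depth.
- ctrl.finish_job(): hands the job in, once; it reports no verdict.
The state is a dict: "t": time; "q": joint angles; "dq": joint speeds; "effort": joint torques, N m; "tool_pos": TCP position; "tool_rot": TCP orientation; "contact_force": force on the tool from outside, world axes, zero at the start; "wrist_torque": the same for the moment, N m; "opening": finger opening in m.
Only numpy, scipy, OpenCV 4.12 (cv2) and the standard library are available. Lean on these libraries where they do the work, as an engineer would, in place of code of your own. Each camera call takes 0.05 s, during which the arm holds its last target.

## Task

Take the steel turning bar out of its cradle, slide it through the lifting eye and screw the eye home with it, clockwise seen from above: go on until its shoulder bites and drags the copper tab washer round with it by about 6 mm at the tab (12 mm is over-tightened). Then draw the bar out without slackening the eye and lay it back in its cradle. Work gently, turn the eye only with the bar, and leave everything else where it is.

Things in the scene. Friction and masses are not known exactly. Their poses are not given: they have to be found in the camera images.
- loop (a point): centre of the hole of the forged steel lifting eye, 62 mm above the table. The eye is an upright ring, 40 mm outside and 18 mm inside diameter, 14 mm thick along its hole; x is the level axis of the hole, z is up. It stands on a 37 mm shoulder and turns about the upright line through this point, clockwise from above to tighten. The fine thread does not visibly sink.
- eye (a joint): turn of the eye relative to the washer, rad, growing clockwise from above; it stops growing when the eye is home and shrinks if it is slackened; the zero is arbitrary. Running down takes about 0.06 N m; once home the eye bites and takes about 0.4 N m, dragging the washer. The way to home differs, 0.4 to 0.85 rad, and cannot be seen.
- tab (a point): the turned-up tab of the copper washer (48 mm disc, 3 mm thick) under the eye: a 10 mm wide, 8 mm tall lip 33 mm from the eye's turning axis, 29 mm above the table. It stays put until the eye is home, then goes round with the eye and stays where it is left; it can go round 0.5 rad at most.
- lug: the round dark steel flange, bolted down, 92 mm across and 25 mm tall, into which the eye is screwed; origin at the centre of its underside. Its yaw means nothing.
- bar: the turning bar: plain round steel rod, 12 mm thick, 216 mm long with rounded ends, 0.19 kg; origin at its middle on its axis, x along the bar (both ends alike). At the start it lies in the cradle, its axis 36 mm above the table.
- cradle: grey bolted-down rest for the bar: a 160 by 60 mm plate 6 mm thick with two black V supports, 120 mm apart, reaching up to 43 mm; between them the bar is free. Origin at the centre of the underside; x along the bar. The bar's axis at rest lies 36 mm above the origin. It stands to the left or to the right of the eye.
- tray: shallow blue tray, 200 by 130 mm, 28 mm tall, fixed, on the other side of the eye; origin at the centre of its underside. Farther out, by the far corners and the left and right edges of the table, stand heavy containers up to 230 mm tall
- punch: bystander: dark steel punch, 22 mm thick, 120 mm long, lying in the tray (too thick for the eye)
- spare_eye: bystander: loose spare eye bolt of the same pattern, lying on the table, 37 mm tall, 85 mm long, origin under the middle of its ring
- shackle: bystander: steel shackle lying flat, about 65 by 70 mm, 16 mm tall
- spanner: bystander: spanner lying on the far part of the table
Things that resemble listed ones, but are neither listed nor needed, are in the scene too. There is more than one size of the bar; the one meant has the size given above.

How it is judged:
By the outcome, as a careful person would: the job done as asked, in the order asked, and still so for the second after the job is handed in, with the robot touching nothing.
It also fails if it takes over 72 s, if anything falls off the work surface, if the arm or the gripper's body presses on something with over 40 N, if the wrist force passes 120 N, or if a joint passes its speed limit or range.

## Working session

There is one attempt and no reset: what is moved stays moved. The work goes in short steps, Python scripts to look and compute and a tool call to move; the robot and the scene stay as the last step left them, time stands still between calls to the robot, and variables do not carry over. Pictures are saved under pics/ and viewed, and the job is handed in when it is done.

Besides the shell and the picture viewer there is one more tool, called after "Emit:" by a JSON object that holds its "method" and its "body", one argument or row to a line. step_arm: Moves the arm, as the interface text tells. Shift numbers are shares of 0.025 m and turn numbers shares of 0.1 rad, none past 1 either way. Its arguments: {"type":"object","properties":{"increments":{"type":"string"},"fingers":{"type":"number"},"newtons":{"type":"number"}},"required":["increments"]}

```bash
ls; mkdir -p pics; python3 - <<'E'
from station import ctrl
import cv2,json
o=ctrl.get_obs();print(o)
for n in("side","top"):
    r=ctrl.get_image(n);cv2.imwrite(f"pics/{n}0.png",r["pixels"][:,:,::-1]);print(n,r["intrinsics"],r["eye"],r["orientation"])
E
```

```text
pics
{'t': 0.0, 'q': array([-1.28799043e+00,  5.33622532e-02,  1.61429073e+00, -6.88666330e-06,
        1.47598864e+00, -1.19003141e-01]), 'dq': array([0.00117956, 0.00055368, 0.00083864, 0.00210153, 0.00029636,
       0.00015217]), 'effort': array([-4.00331346e-04, -3.93683052e+01, -3.70174956e+01, -1.10913165e-04,
        7.02421035e-03, -4.46780874e-06]), 'tool_pos': array([ 0.24425037, -0.57462483,  0.23006162]), 'tool_rot': array([-2.61896056e+00,  1.73272919e+00,  2.46032399e-03]), 'contact_force': array([-0.25137143,  0.16435618,  0.56105402]), 'wrist_torque': array([0.02104478, 0.03953199, 0.03729811]), 'opening': 0.0850554970506293}
side [[515.65636519   0.         273.8809216 ]
 [  0.         515.65636519 205.25625038]
 [  0.           0.           1.        ]] [-0.03633933  0.69693851  1.03482258] [-0.88392612  2.59134642 -0.97960667]
top [[470.7148538    0.         278.05106859]
 [  0.         470.7148538  209.34605469]
 [  0.           0.           1.        ]] [0.39282563 0.02289982 1.174253  ] [-2.17686919  2.17295987 -0.16825964]
```

View pics/side0.png

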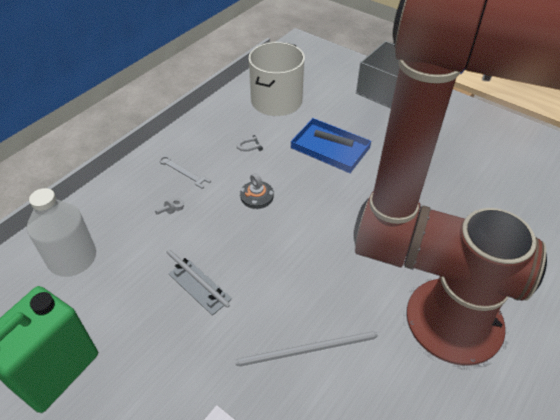

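View pics/top0.png

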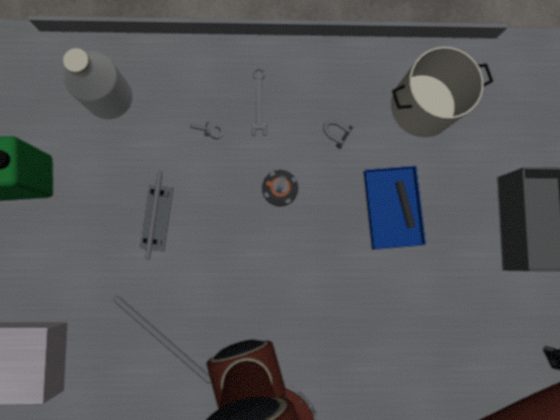

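The side and top views show two candidates for the bar: the rod in the cradle (top px 155,215; side 198,278) and a longer loose rod on the table (top 160,340; side 307,348). There are also the punch in the tray (top 404,204) and the spanner (top 259,100). By the description it is the rod in the cradle. For the eye, I take the one on the flange (top 280,187) and not the spare (top 207,130). Next is a close crop to check.

```bash
cat > h.py <<'E'
import numpy as np,cv2
from scipy.spatial.transform import Rotation as R
from station import ctrl
def get(n):
    r=ctrl.get_image(n);return r
def ray(r,uv):
    K=r["intrinsics"];d=np.linalg.inv(K)@np.array([uv[0],uv[1],1.]);return np.array(r["eye"]),R.from_rotvec(r["orientation"]).as_matrix()@d
def onz(r,uv,z):
    e,d=ray(r,uv);return e+d*(z-e[2])/d[2]
def proj(r,p):
    c=R.from_rotvec(r["orientation"]).as_matrix().T@(np.array(p)-r["eye"]);c=r["intrinsics"]@c;return c[:2]/c[2]
def crop(r,x,y,w,h,s,name):
    im=r["pixels"][y:y+h,x:x+w,::-1];cv2.imwrite(name,cv2.resize(im,None,fx=s,fy=s,interpolation=cv2.INTER_CUBIC))
E
python3 - <<'E'
from h import *
t=get("top");s=get("side")
a=cv2.resize(t["pixels"][160:270,115:195,::-1],None,fx=5,fy=5,interpolation=2)
b=cv2.resize(s["pixels"][240:320,155:240,::-1],None,fx=4.7,fy=5,interpolation=2)
c=np.zeros((560,800,3),np.uint8);c[:550,:400]=a;c[:400,400:399+400]=b[:400,:399]
cv2.imwrite("pics/c1.png",c)
a=cv2.resize(t["pixels"][160:215,255:305,::-1],None,fx=8,fy=8,interpolation=2)
b=cv2.resize(s["pixels"][165:215,232:282,::-1],None,fx=8,fy=8,interpolation=2)
c=np.zeros((450,800,3),np.uint8);c[:440,:400]=a;c[:400,400:]=b
cv2.imwrite("pics/c2.png",c)
E
```

```text
(no output)
```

View pics/c1.png

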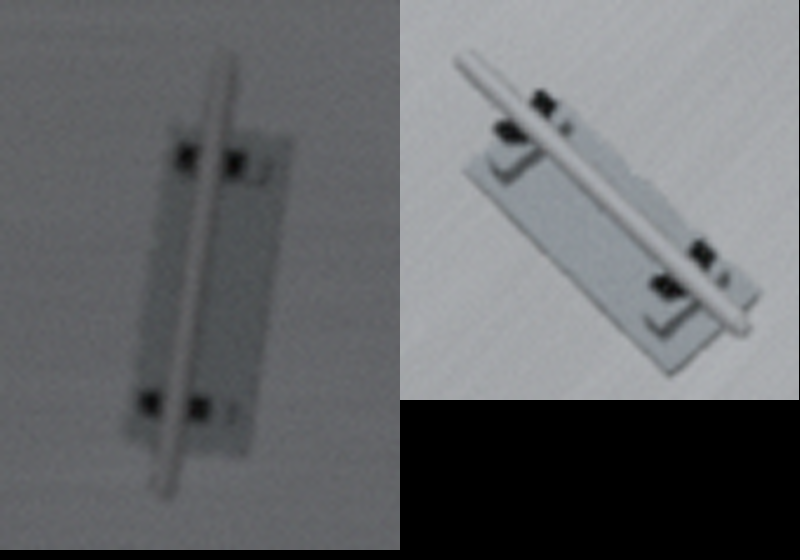

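View pics/c2.png

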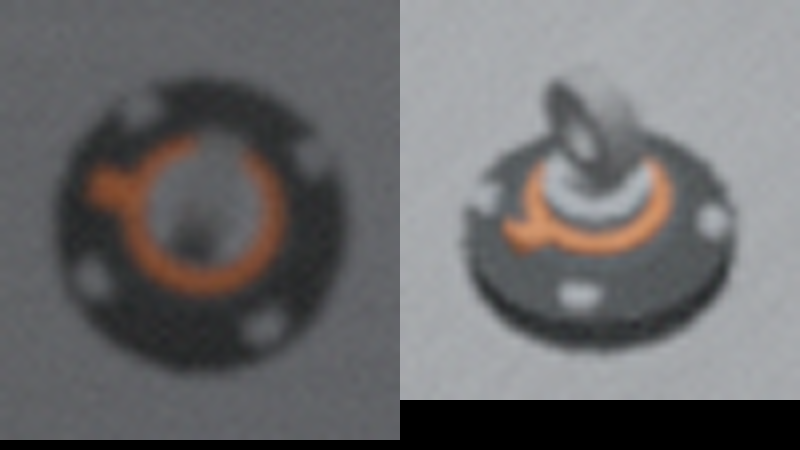

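The crop confirms it: the rod in the cradle runs from top px (160,170) to (147,259), resting in the black Vs. The eye has an orange washer with its tab at top px (268,183) and side (298,193). I need the eye's yaw, so I'll enhance the image around it.

```bash
python3 - <<'E'
from h import *
import h
def avg(n,k=4):
    r=get(n);acc=r["pixels"].astype(float)
    for _ in range(k-1): acc+=get(n)["pixels"]
    r["pixels"]=acc/k;return r
t=avg("top");s=avg("side")
np.savez("pics/avg.npz",t=t["pixels"],s=s["pixels"])
# bar
for z in(.036,):
    a=onz(t,(160.4,170.2),z);b=onz(t,(147,259.2),z);print("bar top ends",a,b,np.linalg.norm(a-b),(a+b)/2,np.arctan2(*(a-b)[1::-1]))
# side ends
    a=onz(s,(155+62/4.7,240+55/5),z);b=onz(s,(155+343/4.7,240+328/5),z);print("bar side",a,b,np.linalg.norm(a-b),(a+b)/2)
# flange top ellipse approx + washer
def orange(p): 
    p=p.astype(np.float32);return ((p[...,0]>1.35*p[...,2])&(p[...,0]>70)).astype(np.uint8)
for n,r,box in(("top",t,(255,160,50,55)),("side",s,(232,165,50,50))):
    x,y,w,h=box;m=orange(r["pixels"][y:y+h,x:x+w]);v,u=np.nonzero(m);pts=np.array([onz(r,(x+uu,y+vv),.028)[:2] for uu,vv in zip(u,v)])
    # robust circle fit: r=24 outer
    from scipy.optimize import least_squares
    c=pts.mean(0)
    print(n,len(pts),c,pts.min(0),pts.max(0))
    p=r["pixels"][y:y+h,x:x+w].clip(0,255);p=p-p.min();p=p/p.max()
    p=(p**.7*255).astype(np.uint8)[:,:,::-1];cv2.imwrite(f"pics/e_{n}.png",cv2.resize(p,None,fx=12,fy=10.8,interpolation=2))
    np.save(f"pics/o_{n}.npy",pts)
E
```

```text
bar top ends [0.62594989 0.27147689 0.036     ] [0.40988471 0.29678198 0.036     ] 0.21754197705965084 [0.5179173  0.28412943 0.036     ] -0.1165867407950157
bar side [0.61965053 0.27150131 0.036     ] [0.4074877 0.2965105 0.036    ] 0.21363174628994902 [0.51356912 0.2840059  0.036     ]
top 185 [ 0.58625552 -0.01631397] [ 0.56486314 -0.04570173] [0.61241836 0.0136532 ]
side 100 [ 0.58089747 -0.0090534 ] [ 0.55988792 -0.04318322] [0.60829536 0.01452005]
```

View pics/e_top.png

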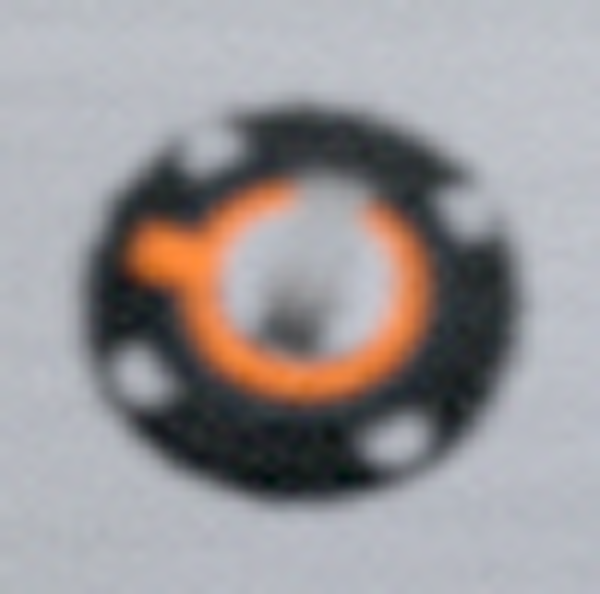

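View pics/e_side.png

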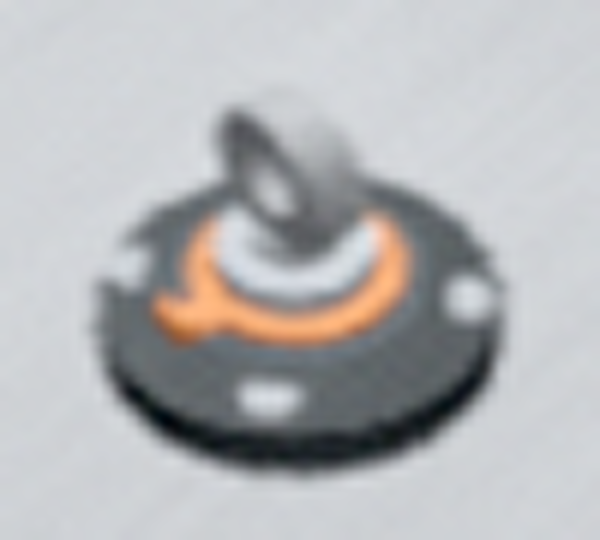

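The ring plane runs roughly along +x, tilted about -0.27 rad, so the hole axis has a yaw of about 1.3. Next I'll refine the eye axis and hole centre, the tool yaw, and the positions of nearby obstacles.

```bash
python3 - <<'E'
from h import *
t=get("top");s=get("side");d=np.load("pics/avg.npz");t["pixels"]=d["t"];s["pixels"]=d["s"]
for n,r,box in(("top",t,(255,160,50,55)),("side",s,(232,165,50,50))):
    x,y,w,h=box;p=cv2.resize(r["pixels"][y:y+h,x:x+w].astype(np.float32),None,fx=8,fy=8,interpolation=1)
    m=((p[...,0]>1.3*p[...,2])&(p[...,0]>60)).astype(np.uint8)
    v,u=np.nonzero(m);W=np.array([onz(r,(x+(a+.5)/8-.5,y+(b+.5)/8-.5),.028)[:2] for a,b in zip(u[::3],v[::3])])
    c=np.median(W,0)
    for _ in range(15):
        q=W[np.linalg.norm(W-c,axis=1)<.0265];(c0,c1),rad=cv2.minEnclosingCircle((q*1000).astype(np.float32));c=np.array([c0,c1])/1000
    # annulus fit
    from scipy.optimize import least_squares
    tb=W[np.linalg.norm(W-c,axis=1)>.0275]
    e=tb.mean(0)-c
    print(n,"washer centre",c,rad,"tab",tb.mean(0),"r",np.linalg.norm(e),"ang",np.arctan2(e[1],e[0]))
    print(n,"proj loop",proj(r,[*c,.062]))
# hole in side view: bright hole centre px & ring
hs=(232+270/12-.5+.04,165+190/10.8-.5)
print("hole at face side view z=.062",onz(s,hs,.062))
# ring strip top
for px in((295,338),(340,187)): print("ring end", onz(t,(255+px[0]/12-.5,160+px[1]/10.8-.5),.062))
for nm,px in dict(shackle=(338,133),spare=(207,130),span1=(259,75),span2=(259,130),trayTL=(365,170),trayBL=(373,247),trayTR=(415,168),trayBR=(424,243),pun1=(399,182),pun2=(410,226),pot=(420,110),bottle=(100,85)).items(): print(nm,onz(t,px,.02)[:2].round(3))
o=ctrl.get_obs();M=R.from_rotvec(o["tool_rot"]).as_matrix();print(M.round(3),np.arctan2(M[1,0],M[0,0]),o["t"])
E
```

```text
top washer centre [ 0.58703076 -0.01182143] 26.491615295410156 tab [ 0.58903362 -0.03527866] r 0.02354257236375876 ang -1.4856195046717788
top proj loop [276.73688821 184.74561356]
side washer centre [ 0.58081238 -0.00830435] 26.48728370666504 tab [ 0.57659031 -0.03446228] r 0.02649646618245716 ang -1.7308228474957077
side proj loop [254.07932155 183.90528471]
hole at face side view z=.062 [ 0.5850643  -0.01335063  0.062     ]
ring end [ 0.57238355 -0.01744077  0.062     ]
ring end [ 0.60642941 -0.02647372  0.062     ]
shackle [ 0.728 -0.168]
spare [0.733 0.162]
span1 [0.879 0.032]
span2 [0.734 0.032]
trayTL [ 0.633 -0.235]
trayBL [ 0.44  -0.251]
trayTR [ 0.639 -0.362]
trayBR [ 0.45  -0.378]
pun1 [ 0.603 -0.32 ]
pun2 [ 0.492 -0.344]
pot [ 0.791 -0.381]
bottle [0.847 0.432]
[[ 0.391 -0.92   0.   ]
 [-0.92  -0.391 -0.   ]
 [ 0.    -0.    -1.   ]] -1.1690581946389118 0.7
```

```bash
cat >> h.py <<'E'
from scipy.optimize import least_squares
def washer(r,box,z=.028):
    x,y,w,h=box;p=cv2.resize(r["pixels"][y:y+h,x:x+w].astype(np.float32),None,fx=8,fy=8,interpolation=1)
    m=((p[...,0]>1.3*p[...,2])&(p[...,0]>60)).astype(np.uint8)
    cs,_=cv2.findContours(m,cv2.RETR_EXTERNAL,cv2.CHAIN_APPROX_NONE);c=max(cs,key=cv2.contourArea)[:,0]
    hull=cv2.convexHull(c)[:,0]
    f=lambda a:np.array([onz(r,(x+(u+.5)/8-.5,y+(v+.5)/8-.5),z)[:2] for u,v in a])
    H=f(c[::2]);best=None
    for i in range(0,12):
        c0=H.mean(0)+.006*np.array([np.cos(i*np.pi/6),np.sin(i*np.pi/6)])
        for rr in (.024,):
            q=least_squares(lambda k:np.linalg.norm(H-k,axis=1)-rr,c0,loss="cauchy",f_scale=.0006)
            if best is None or q.cost<best.cost:best=q
    v,u=np.nonzero(m);W=f(np.c_[u,v][::3]);k=best.x
    tb=W[(np.linalg.norm(W-k,axis=1)>.0265)];e=tb.mean(0)-k
    return k,e,np.arctan2(e[1],e[0]),len(tb),best.cost
BT=(255,160,50,55);BS=(232,165,50,50)
E
python3 - <<'E'
from h import *
t=get("top");s=get("side");d=np.load("pics/avg.npz");t["pixels"]=d["t"];s["pixels"]=d["s"]
for n,r,b in(("top",t,BT),("side",s,BS)):
    print(n,washer(r,b))
    # dark flange outline circle r=.046 in z=.025
    x,y,w,h=b;p=cv2.resize(r["pixels"][y:y+h,x:x+w].astype(np.float32),None,fx=8,fy=8,interpolation=1).mean(2)
    m=(p<p[:40,:40].mean()*.72).astype(np.uint8);cs,_=cv2.findContours(m,0,1);c=max(cs,key=cv2.contourArea)[:,0]
    W=np.array([onz(r,(x+(u+.5)/8-.5,y+(v+.5)/8-.5),.025)[:2] for u,v in c])
    q=least_squares(lambda k:np.linalg.norm(W-k[:2],axis=1)-.046,W.mean(0),loss="cauchy",f_scale=.0006);print("flange",q.x,q.cost)
E
```

```text
top (array([ 0.58665438, -0.02240924]), array([0.01230797, 0.02671615]), np.float64(1.1390848091817036), 999, np.float64(0.00024125904834339598))
flange [ 0.58593422 -0.02065515] 0.00031263728958150065
side (array([ 0.58319854, -0.01920285]), array([0.01174797, 0.02658658]), np.float64(1.1547188438329854), 330, np.float64(0.00013652655087010394))
flange [ 0.57765103 -0.01264355] 0.0005316685156230341
```

```bash
cat >> h.py <<'E'
def st():
    o=ctrl.get_obs();M=R.from_rotvec(o["tool_rot"]).as_matrix();y=np.arctan2(M[1,0],M[0,0])
    print("t",round(o["t"],2),"p",o["tool_pos"].round(4),"yaw",round(y,4),"tilt",(R.from_euler("z",y)*R.from_rotvec([np.pi,0,0])).inv().__mul__(R.from_matrix(M)).as_rotvec().round(4),"F",np.round(o["contact_force"],1),"T",np.round(o["wrist_torque"],2),"open",round(o["opening"],4),"q",o["q"].round(2));return o,M,y
def delta(p,yaw=None):
    o,M,y=st();d=M.T@(np.array(p)-o["tool_pos"]);print("shift units total",(d/.025).round(3),"rz units",None if yaw is None else round(-(yaw-y)/.1,3))
E
python3 -c "from h import *; delta([.516,.284,.23],-1.688)"
```

```text
t 0.8 p [ 0.2444 -0.5752  0.2313] yaw -1.169 tilt [-0.  0.  0.] F [-1.2 -0.4 -0. ] T [ 0.05  0.01 -0.05] open 0.0855 q [-1.29  0.05  1.61 -0.    1.48 -0.12]
shift units total [-27.384 -23.439   0.051] rz units 5.19
```

Emit:
{"method": "step_arm", "body": {
  "increments": "0 0 0 0 0 0.865;0 0 0 0 0 0.865;0 0 0 0 0 0.865;0 0 0 0 0 0.865;0 0 0 0 0 0.865;0 0 0 0 0 0.865",
  "fingers": 1
}}

```text
t: 1.3
tool_pos: [0.2444, -0.5752, 0.2313]
tool_rot: [-2.082, 2.352, -0.0]
contact_force: [0.5, -0.2, 0.0]
opening: 0.0852
```

Emit:
{"method": "step_arm", "body": {
  "increments": "-0.98 -0.19 0 0 0 0;-0.98 -0.19 0 0 0 0;-0.98 -0.19 0 0 0 0;-0.98 -0.19 0 0 0 0;-0.98 -0.19 0 0 0 0;-0.98 -0.19 0 0 0 0;-0.98 -0.19 0 0 0 0;-0.98 -0.19 0 0 0 0;-0.98 -0.19 0 0 0 0;-0.98 -0.19 0 0 0 0;-0.98 -0.19 0 0 0 0;-0.98 -0.19 0 0 0 0"
}}

```text
t: 2.3
tool_pos: [0.3356, -0.2887, 0.2315]
tool_rot: [-2.087, 2.348, -0.001]
contact_force: [0.6, 0.7, -0.6]
opening: 0.0855
```

Emit:
{"method": "step_arm", "body": {
  "increments": "-0.98 -0.19 0 0 0 0;-0.98 -0.19 0 0 0 0;-0.98 -0.19 0 0 0 0;-0.98 -0.19 0 0 0 0;-0.98 -0.19 0 0 0 0;-0.98 -0.19 0 0 0 0;-0.98 -0.19 0 0 0 0;-0.98 -0.19 0 0 0 0;-0.98 -0.19 0 0 0 0;-0.98 -0.19 0 0 0 0;-0.98 -0.19 0 0 0 0;-0.98 -0.19 0 0 0 0"
}}

```text
t: 3.3
tool_pos: [0.4266, -0.0033, 0.2315]
tool_rot: [-2.087, 2.347, -0.001]
contact_force: [-0.1, -0.2, 0.7]
opening: 0.0855
```

Emit:
{"method": "step_arm", "body": {
  "increments": "-0.98 -0.19 0 0 0 0;-0.98 -0.19 0 0 0 0;-0.98 -0.19 0 0 0 0;-0.98 -0.19 0 0 0 0;-0.98 -0.19 0 0 0 0;-0.98 -0.19 0 0 0 0;-0.98 -0.19 0 0 0 0;-0.98 -0.19 0 0 0 0;-0.98 -0.19 0 0 0 0;-0.98 -0.19 0 0 0 0;-0.98 -0.19 0 0 0 0;-0.98 -0.19 0 0 0 0"
}}

```text
t: 4.3
tool_pos: [0.5176, 0.2821, 0.2313]
tool_rot: [-2.088, 2.347, -0.0]
contact_force: [-0.0, 0.7, -0.1]
opening: 0.0851
```

```bash
python3 -c "from h import *; delta([.516,.284,.13],-1.688)"
```

```text
t 4.3 p [0.5176 0.2821 0.2313] yaw -1.6878 tilt [ 0.0002 -0.      0.    ] F [-0.   0.7 -0.1] T [-0.   -0.06  0.06] open 0.0851 q [ 0.37 -0.03  1.7  -0.    1.48  2.06]
shift units total [-0.07   0.074  4.053] rz units 0.002
```

Emit:
{"method": "step_arm", "body": {
  "increments": "-0.02 0.02 0.9 0 0 0;-0.02 0.02 0.9 0 0 0;-0.03 0.03 0.9 0 0 0;0 0 0.9 0 0 0;0 0 0.9 0 0 0;0 0 0.9 0 0 0"
}}

```text
t: 4.8
tool_pos: [0.5158, 0.2828, 0.0954]
tool_rot: [-2.087, 2.347, -0.0]
contact_force: [-0.4, 0.3, 0.2]
opening: 0.0857
```

```bash
python3 - <<'E'
from h import *
delta([.516,.284,.019],-1.688)
t=get("top");s=get("side")
a=cv2.resize(t["pixels"][120:280,80:240,::-1],None,fx=2.5,fy=2.5,interpolation=2)
b=cv2.resize(s["pixels"][200:330,120:290,::-1],None,fx=2.35,fy=2.35,interpolation=2)
c=np.zeros((400,800,3),np.uint8);c[:400,:400]=a;c[:b.shape[0],400:400+b.shape[1]]=b[:,:400];cv2.imwrite("pics/g1.png",c)
E
```

```text
t 4.8 p [0.5158 0.2828 0.0954] yaw -1.6878 tilt [ 0.0003 -0.0002  0.    ] F [-0.4  0.3  0.2] T [ 0.02 -0.   -0.03] open 0.0857 q [0.37 0.09 1.81 0.   1.24 2.06]
shift units total [-0.049  0.     3.056] rz units 0.002
```

View pics/g1.png

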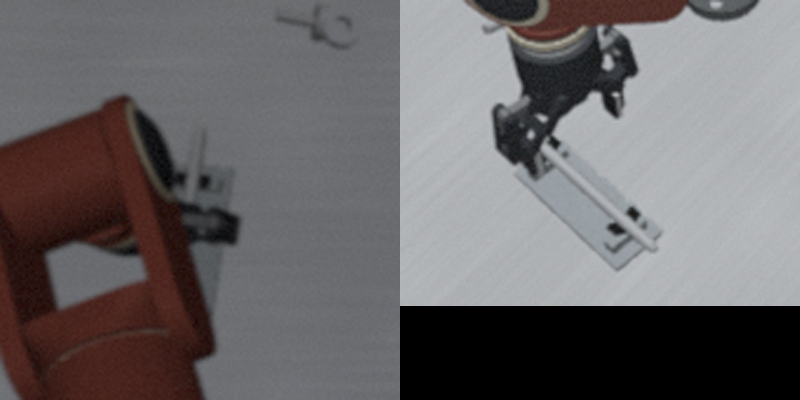

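The gripper straddles the bar midway between the Vs (side crop, fingers at about 510,150 and 615,95). Descending and closing gently.

Emit:
{"method": "step_arm", "body": {
  "increments": "-0.05 0 0.7 0 0 0;0 0 0.7 0 0 0;0 0 0.7 0 0 0;0 0 0.5 0 0 0;0 0 0.3 0 0 0;0 0 0.15 0 0 0;0 0 0 0 0 0"
}}

```text
t: 5.48
tool_pos: [0.516, 0.2839, 0.02]
tool_rot: [2.087, -2.347, -0.0]
contact_force: [-0.4, 0.1, 0.3]
opening: 0.0855
```

Emit:
{"method": "step_arm", "body": {
  "increments": "0 0 0 0 0 0;0 0 0 0 0 0;0 0 0 0 0 0;0 0 0 0 0 0;0 0 0 0 0 0;0 0 0 0 0 0;0 0 0 0 0 0;0 0 0 0 0 0;0 0 0 0 0 0;0 0 0 0 0 0",
  "fingers": -1,
  "newtons": 25
}}

```text
t: 6.32
tool_pos: [0.5162, 0.2843, 0.0204]
tool_rot: [-2.087, 2.347, 0.0]
contact_force: [0.1, 1.6, 2.9]
opening: 0.0112
```

```bash
python3 -c "from h import *; st()"
```

```text
t 6.32 p [0.5162 0.2843 0.0204] yaw -1.688 tilt [ 0.0004 -0.0006  0.    ] F [0.1 1.6 2.9] T [0.25 0.03 0.02] open 0.0112 q [0.38 0.19 1.84 0.   1.11 2.06]
```

Emit:
{"method": "step_arm", "body": {
  "increments": "0 0 0 0 0 0;0 0 0 0 0 0;0 0 -0.2 0 0 0;0 0 -0.4 0 0 0;0 0 -0.6 0 0 0;0 0 -0.8 0 0 0;0 0 -0.8 0 0 0;0 0 -0.8 0 0 0;0 0 -0.8 0 0 0;0 0 -0.6 0 0 0;0 0 0 0 0 0",
  "newtons": 70
}}

```text
t: 7.23
tool_pos: [0.518, 0.2845, 0.1496]
tool_rot: [-2.083, 2.343, -0.004]
contact_force: [0.7, 0.1, -1.4]
opening: 0.0095
```

```bash
python3 - <<'E'
from h import *
hy=1.30;c=np.array([.585,-.0208]);u=np.array([np.cos(hy),np.sin(hy)])
p=c-.135*u;print(p)
delta([*p,.145],hy-np.pi/2)
t=get("top");s=get("side")
a=cv2.resize(t["pixels"][120:280,80:240,::-1],None,fx=2.5,fy=2.5,interpolation=2)
b=cv2.resize(s["pixels"][160:330,100:270,::-1],None,fx=2.35,fy=2.35,interpolation=2)
c=np.zeros((400,800,3),np.uint8);c[:400,:400]=a;c[:b.shape[0],400:400+b.shape[1]]=b[:,:400];cv2.imwrite("pics/g2.png",c)
E
```

```text
[ 0.54888766 -0.15088036]
t 7.23 p [0.518  0.2845 0.1496] yaw -1.6881 tilt [ 0.0062 -0.0028  0.    ] F [ 0.7  0.1 -1.4] T [ 0.05 -0.11 -0.01] open 0.0095 q [ 0.38  0.03  1.77 -0.    1.33  2.06]
shift units total [17.15  -3.263  0.154] rz units -14.173
```

View pics/g2.png

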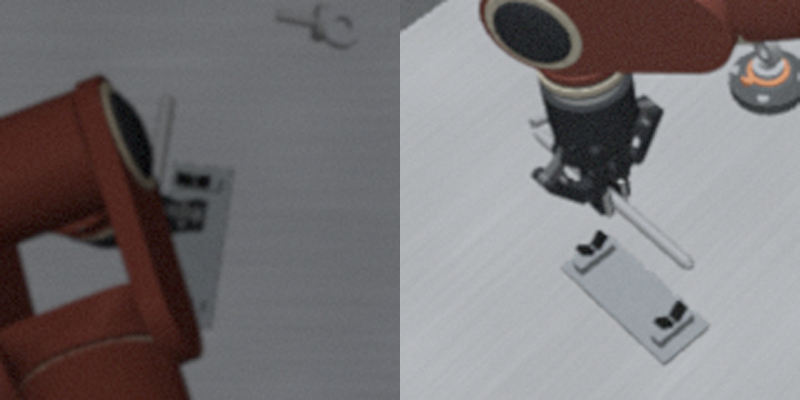

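Emit:
{"method": "step_arm", "body": {
  "increments": "0.5 -0.1 0 0 0 0;0.96 -0.18 0 0 0 0;0.96 -0.18 0 0 0 0;0.96 -0.18 0 0 0 0;0.96 -0.18 0 0 0 0;0.96 -0.18 0 0 0 0;0.96 -0.18 0 0 0 0;0.96 -0.18 0 0 0 0;0.96 -0.18 0 0 0 0;0.96 -0.18 0 0 0 0;0.96 -0.18 0 0 0 0;0.96 -0.18 0 0 0 0"
}}

```text
t: 8.33
tool_pos: [0.5336, 0.0014, 0.1428]
tool_rot: [2.085, -2.346, -0.004]
contact_force: [0.1, 0.9, -2.0]
opening: 0.0098
```

Emit:
{"method": "step_arm", "body": {
  "increments": "0.96 -0.18 0 0 0 0;0.96 -0.18 0 0 0 0;0.96 -0.18 0 0 0 0;0.96 -0.18 0 0 0 0;0.96 -0.18 0 0 0 0;0.96 -0.18 0 0 0 0;0.33 -0.08 0 0 0 -0.4;0 0 0 0 0 -0.8;0 0 0 0 0 -0.9;0 0 0 0 0 -0.9;0 0 0 0 0 -0.9;0 0 0 0 0 -0.9"
}}

```text
t: 9.33
tool_pos: [0.5445, -0.1516, 0.1426]
tool_rot: [2.588, -1.778, -0.006]
contact_force: [-0.3, -0.8, -2.1]
opening: 0.0096
```

Emit:
{"method": "step_arm", "body": {
  "increments": "0 0 0 0 0 -0.9;0 0 0 0 0 -0.9;0 0 0 0 0 -0.9;0 0 0 0 0 -0.9;0 0 0 0 0 -0.9;0 0 0 0 0 -0.9;0 0 0 0 0 -0.9;0 0 0 0 0 -0.9;0 0 0 0 0 -0.9;0 0 0 0 0 -0.9;0 0 0 0 0 -0.37;0 0 0 0 0 0"
}}

```text
t: 10.33
tool_pos: [0.5446, -0.1515, 0.1428]
tool_rot: [-3.112, 0.424, 0.006]
contact_force: [-0.4, -0.5, -1.6]
opening: 0.0095
```

```bash
python3 - <<'E'
from h import *
hy=1.30;c=np.array([.585,-.0208]);u=np.array([np.cos(hy),np.sin(hy)])
p=c-.135*u;delta([*p,.0464],hy-np.pi/2)
t=get("top");s=get("side")
cv2.imwrite("pics/g3t.png",t["pixels"][:,:,::-1]);cv2.imwrite("pics/g3s.png",s["pixels"][:,:,::-1])
E
```

```text
t 10.33 p [ 0.5446 -0.1515  0.1428] yaw -0.2709 tilt [ 0.0001 -0.004   0.    ] F [-0.4 -0.5 -1.6] T [ 0.02  0.02 -0.  ] open 0.0095 q [-0.4  -0.02  1.83 -0.    1.33 -0.13]
shift units total [ 0.173 -0.069  3.856] rz units -0.001
```

View pics/g3t.png

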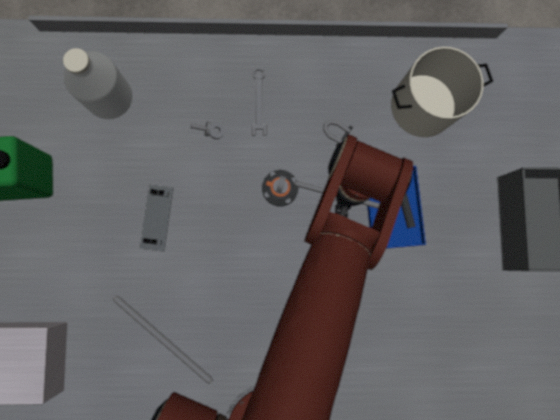

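View pics/g3s.png

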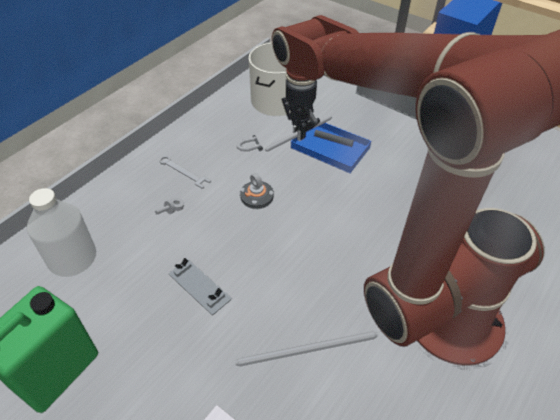

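The bar is held level, pointing at the eye from the right (its tip at top px ~297,184; side ~268,149). Lowering it to hole height.

Emit:
{"method": "step_arm", "body": {
  "increments": "0.17 -0.07 0.6 0 0 0;0 0 0.8 0 0 0;0 0 0.8 0 0 0;0 0 0.7 0 0 0;0 0 0.5 0 0 0;0 0 0.3 0 0 0;0 0 0.13 0 0 0;0 0 0 0 0 0"
}}

```text
t: 11.1
tool_pos: [0.5505, -0.1508, 0.0487]
tool_rot: [-3.112, 0.425, 0.002]
contact_force: [-0.8, -0.2, -1.4]
opening: 0.0094
```

```bash
python3 - <<'E'
from h import *
hy=1.30;c=np.array([.585,-.0208]);u=np.array([np.cos(hy),np.sin(hy)])
p=c-.135*u;delta([*p,.0464],hy-np.pi/2)
t=get("top");s=get("side")
a=cv2.resize(t["pixels"][155:225,245:345,::-1],None,fx=8,fy=8,interpolation=2)
b=cv2.resize(s["pixels"][150:220,235:335,::-1],None,fx=8,fy=8,interpolation=2)
cv2.imwrite("pics/g4t.png",a);cv2.imwrite("pics/g4s.png",b)
E
```

```text
t 11.1 p [ 0.5505 -0.1508  0.0487] yaw -0.2713 tilt [ 0.0001 -0.0012  0.    ] F [-0.8 -0.2 -1.4] T [-0.02 -0.02 -0.  ] open 0.0094 q [-0.4   0.11  1.88 -0.    1.16 -0.13]
shift units total [-0.061  0.022  0.092] rz units -0.005
```

View pics/g4t.png

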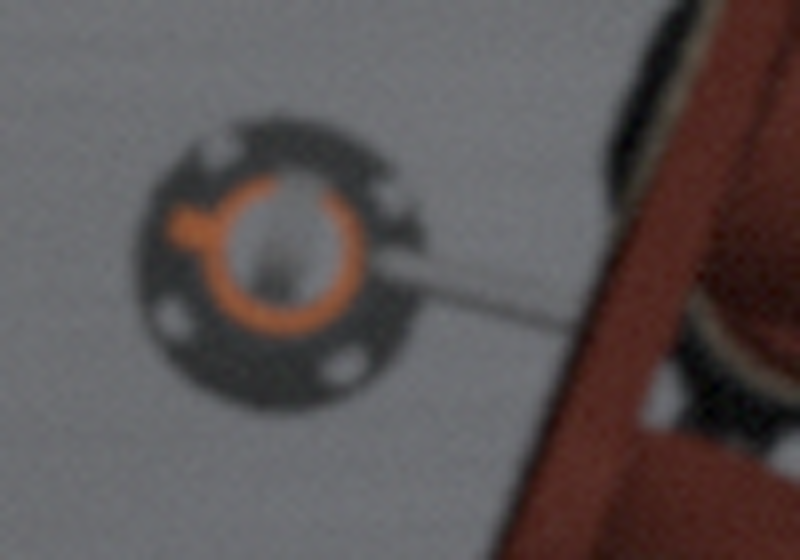

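View pics/g4s.png

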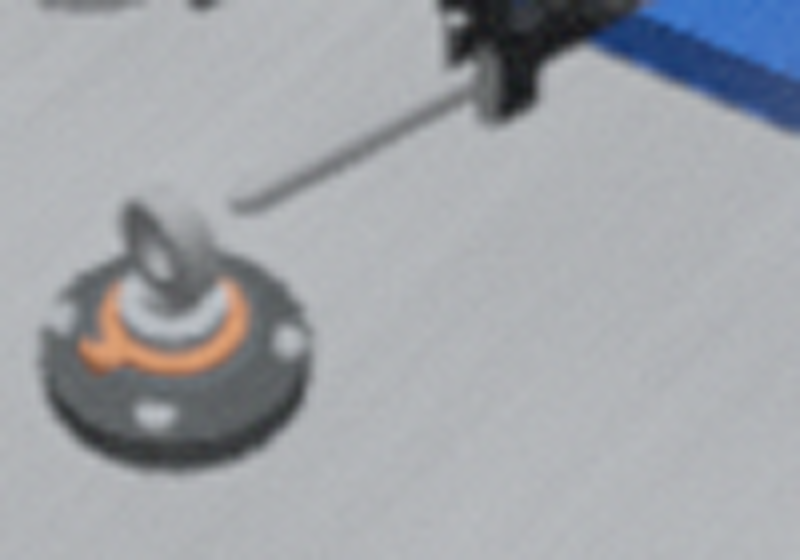

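Both views show the bar's line meeting the hole: top, extrapolated to ~(287,235) against ring centre ~(288,238); side, within a pixel once it is lowered the 2 mm it still stands high. Inserting slowly.

Emit:
{"method": "step_arm", "body": {
  "increments": "-0.06 0 0.09 0 0 0;0 -0.2 0 0 0 0;0 -0.2 0 0 0 0;0 -0.2 0 0 0 0;0 -0.2 0 0 0 0;0 -0.2 0 0 0 0;0 -0.2 0 0 0 0"
}}

```text
t: 11.78
tool_pos: [0.5577, -0.1208, 0.0471]
tool_rot: [-3.113, 0.424, -0.0]
contact_force: [-0.8, -0.5, -2.6]
opening: 0.0096
```

```bash
python3 - <<'E'
from h import *
hy=1.30;c=np.array([.585,-.0208]);u=np.array([np.cos(hy),np.sin(hy)])
p=c-.065*u;delta([*p,.0464],hy-np.pi/2)
t=get("top");s=get("side")
a=cv2.resize(t["pixels"][160:210,255:305,::-1],None,fx=8,fy=8,interpolation=2)
b=cv2.resize(s["pixels"][160:210,235:285,::-1],None,fx=8,fy=8,interpolation=2)
cv2.imwrite("pics/g5.png",np.hstack([a,b]))
E
```

```text
t 11.78 p [ 0.5577 -0.1208  0.0471] yaw -0.2706 tilt [ 0.      0.0001 -0.    ] F [-0.8 -0.5 -2.6] T [-0.03  0.01 -0.01] open 0.0096 q [-0.34  0.11  1.88  0.    1.15 -0.07]
shift units total [-0.016 -1.547  0.029] rz units 0.002
```

View pics/g5.png

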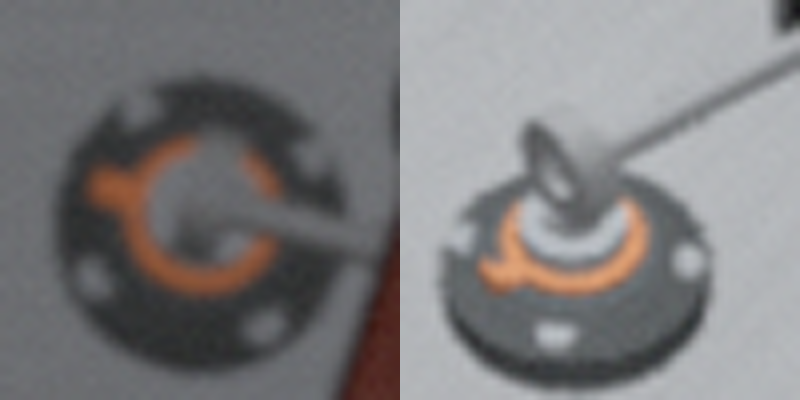

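Emit:
{"method": "step_arm", "body": {
  "increments": "0 -0.15 0.03 0 0 0;0 -0.2 0 0 0 0;0 -0.2 0 0 0 0;0 -0.2 0 0 0 0;0 -0.2 0 0 0 0"
}}

```text
t: 12.3
tool_pos: [0.564, -0.0981, 0.0463]
tool_rot: [-3.113, 0.424, -0.0]
contact_force: [0.5, -0.2, -1.9]
opening: 0.0095
```

Emit:
{"method": "step_arm", "body": {
  "increments": "0 -0.2 0 0 0 0;0 -0.2 0 0 0 0;0 -0.2 0 0 0 0;0 0 0 0 0 0"
}}

```text
t: 12.63
tool_pos: [0.568, -0.0832, 0.0463]
tool_rot: [-3.113, 0.423, -0.0]
contact_force: [0.3, 0.2, -2.0]
opening: 0.0093
```

```bash
python3 - <<'E'
from h import *
hy=1.30;c=np.array([.585,-.0208]);u=np.array([np.cos(hy),np.sin(hy)])
p=c-.065*u;delta([*p,.0464],hy-np.pi/2)
t=get("top");s=get("side")
a=cv2.resize(t["pixels"][160:210,255:305,::-1],None,fx=8,fy=8,interpolation=2)
b=cv2.resize(s["pixels"][160:210,235:285,::-1],None,fx=8,fy=8,interpolation=2)
cv2.imwrite("pics/g6.png",np.hstack([a,b]))
E
```

```text
t 12.63 p [ 0.568  -0.0832  0.0463] yaw -0.2701 tilt [ 0.0003  0.     -0.    ] F [ 0.3  0.2 -2. ] T [-0.    0.03 -0.03] open 0.0093 q [-0.28  0.12  1.87  0.    1.15 -0.01]
shift units total [-0.014  0.013 -0.003] rz units 0.007
```

View pics/g6.png

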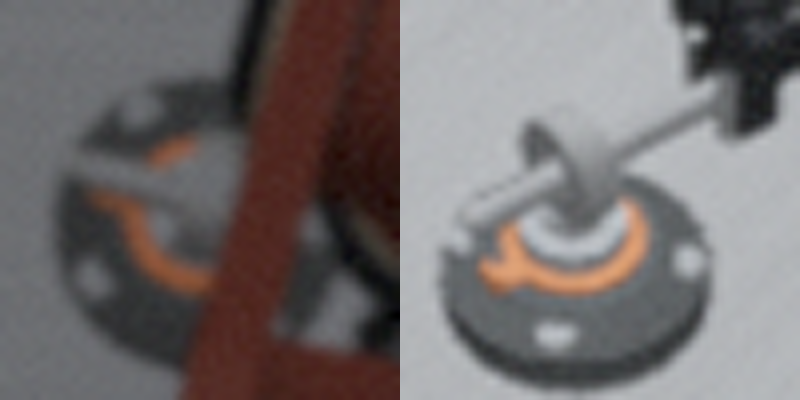

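The bar is through the eye with near-zero force: its end shows at side crop (480,210) with the tab in view at (497,275). Now I'll turn clockwise in an arc about the eye axis, 65 mm from the grip, watching force and torque.

Emit:
{"method": "step_arm", "body": {
  "increments": "-0.11 0 0 0 0 0.4;-0.104 -0.002 0 0 0 0.4;-0.104 -0.002 0 0 0 0.4;-0.104 -0.002 0 0 0 0.4;-0.104 -0.002 0 0 0 0.4;-0.104 -0.002 0 0 0 0.4;-0.104 -0.002 0 0 0 0.4"
}}

```text
t: 13.32
tool_pos: [0.551, -0.0773, 0.0464]
tool_rot: [3.022, -0.858, 0.001]
contact_force: [0.2, -0.4, -2.1]
opening: 0.0095
```

```bash
cat >> h.py <<'E'
C=np.array([.585,-.0208])
def turn(pic=None):
    o,M,y=st();by=y+np.pi/2;u=np.array([np.cos(by),np.sin(by)]);p=o["tool_pos"][:2];v=C-p
    F=np.array(o["contact_force"]);T=np.array(o["wrist_torque"])
    n=np.array([-u[1],u[0]])
    print("baryaw",round(by,4),"radial",round(v@u,4),"lateral",round(v@n,4),"Flat",round(F[:2]@n,2),"Fax",round(F[:2]@u,2),
      "Mz eye",round(T[2]+ (p-C)[0]*F[1]-(p-C)[1]*F[0],3))
    if pic:
        s=get("side");cv2.imwrite(pic,cv2.resize(s["pixels"][150:220,225:315,::-1],None,fx=8,fy=8,interpolation=2))
E
python3 -c "from h import *; turn('pics/t1.png')"
```

```text
t 13.32 p [ 0.551  -0.0773  0.0464] yaw -0.5535 tilt [-0.0001  0.0005  0.    ] F [ 0.2 -0.4 -2.1] T [-0.09 -0.1  -0.08] open 0.0095 q [-0.27  0.08  1.91 -0.    1.15  0.28]
baryaw 1.0173 radial 0.0659 lateral 0.0007 Flat -0.36 Fax -0.26 Mz eye -0.057
```

View pics/t1.png

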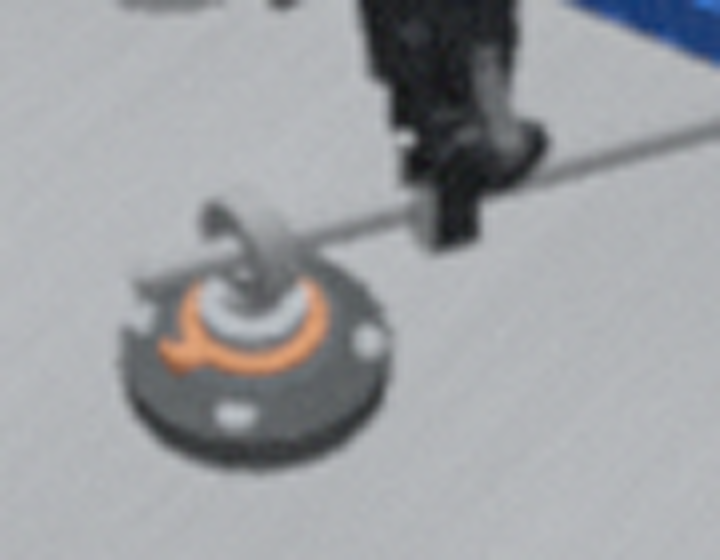

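Emit:
{"method": "step_arm", "body": {
  "increments": "-0.104 -0.002 0 0 0 0.4;-0.104 -0.002 0 0 0 0.4;-0.104 -0.002 0 0 0 0.4"
}}

```text
t: 13.62
tool_pos: [0.545, -0.0732, 0.0466]
tool_rot: [2.965, -1.037, 0.002]
contact_force: [0.3, -2.5, -2.5]
opening: 0.0098
```

```bash
python3 -c "from h import *; turn()"
```

```text
t 13.62 p [ 0.545  -0.0732  0.0466] yaw -0.6726 tilt [-0.0002  0.0016  0.    ] F [ 0.3 -2.5 -2.5] T [-0.31 -0.16 -0.08] open 0.0098 q [-0.27  0.06  1.93 -0.    1.15  0.4 ]
baryaw 0.8981 radial 0.0659 lateral 0.0013 Flat -1.84 Fax -1.77 Mz eye 0.034
```

Emit:
{"method": "step_arm", "body": {
  "increments": "-0.104 -0.002 0 0 0 0.4;-0.104 -0.002 0 0 0 0.4;-0.104 -0.002 0 0 0 0.4"
}}

```text
t: 13.87
tool_pos: [0.5391, -0.068, 0.0466]
tool_rot: [2.898, -1.212, 0.002]
contact_force: [0.8, -0.4, -3.1]
opening: 0.0091
```

```bash
python3 -c "from h import *; turn('pics/t2.png')"
```

```text
t 13.87 p [ 0.5391 -0.068   0.0466] yaw -0.7925 tilt [-0.0001  0.0014  0.    ] F [ 0.8 -0.4 -3.1] T [-0.22 -0.11 -0.05] open 0.0091 q [-0.26  0.05  1.94 -0.    1.15  0.53]
baryaw 0.7783 radial 0.0658 lateral 0.0014 Flat -0.84 Fax 0.23 Mz eye 0.005
```

View pics/t2.png

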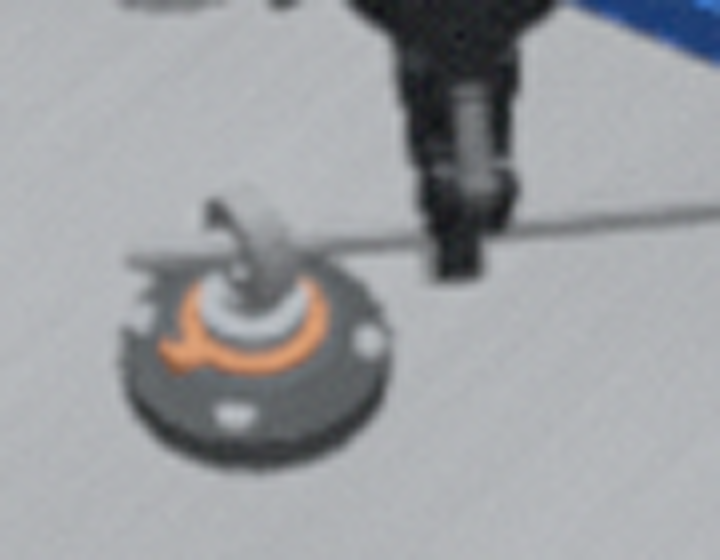

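Emit:
{"method": "step_arm", "body": {
  "increments": "-0.104 -0.002 0 0 0 0.4;-0.104 -0.002 0 0 0 0.4;-0.104 -0.002 0 0 0 0.4"
}}

```text
t: 14.17
tool_pos: [0.5339, -0.0619, 0.0465]
tool_rot: [2.82, -1.383, 0.001]
contact_force: [-0.6, -0.8, -2.1]
opening: 0.0094
```

```bash
python3 -c "from h import *; turn()"
```

```text
t 14.17 p [ 0.5339 -0.0619  0.0465] yaw -0.9118 tilt [-0.      0.0009  0.    ] F [-0.6 -0.8 -2.1] T [-0.17 -0.02  0.05] open 0.0094 q [-0.25  0.04  1.96 -0.    1.15  0.66]
baryaw 0.659 radial 0.0656 lateral 0.0012 Flat -0.28 Fax -0.96 Mz eye 0.065
```

Emit:
{"method": "step_arm", "body": {
  "increments": "-0.104 -0.002 0 0 0 0.4;-0.104 -0.002 0 0 0 0.4;-0.104 -0.002 0 0 0 0.4"
}}

```text
t: 14.42
tool_pos: [0.5294, -0.0553, 0.0465]
tool_rot: [2.733, -1.549, 0.001]
contact_force: [0.8, -0.3, -1.7]
opening: 0.0094
```

```bash
python3 -c "from h import *; turn('pics/t3.png')"
```

```text
t 14.42 p [ 0.5294 -0.0553  0.0465] yaw -1.0316 tilt [ 0.      0.0006 -0.    ] F [ 0.8 -0.3 -1.7] T [-0.15 -0.03  0.02] open 0.0094 q [-0.24  0.02  1.97 -0.    1.15  0.79]
baryaw 0.5392 radial 0.0654 lateral 0.0011 Flat -0.71 Fax 0.53 Mz eye 0.065
```

View pics/t3.png

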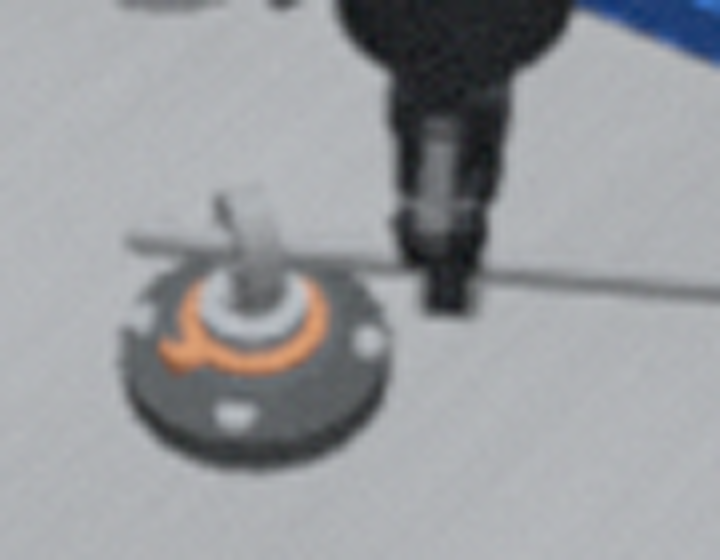

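The eye is running down at a torque of about 0.065 N m, and the tab is unmoved (side crop 178,352). Continuing.

Emit:
{"method": "step_arm", "body": {
  "increments": "-0.104 -0.002 0 0 0 0.4;-0.104 -0.002 0 0 0 0.4"
}}

```text
t: 14.63
tool_pos: [0.5269, -0.0508, 0.0465]
tool_rot: [2.669, -1.657, 0.001]
contact_force: [-0.2, 0.3, -2.2]
opening: 0.0097
```

```bash
python3 -c "from h import *; turn()"
```

```text
t 14.63 p [ 0.5269 -0.0508  0.0465] yaw -1.111 tilt [ 0.      0.0005 -0.    ] F [-0.2  0.3 -2.2] T [-0.09  0.03  0.04] open 0.0097 q [-0.24  0.02  1.98 -0.    1.15  0.87]
baryaw 0.4598 radial 0.0654 lateral 0.0011 Flat 0.36 Fax -0.1 Mz eye 0.012
```

Emit:
{"method": "step_arm", "body": {
  "increments": "-0.104 -0.002 0 0 0 0.4;-0.104 -0.002 0 0 0 0.4"
}}

```text
t: 14.8
tool_pos: [0.5247, -0.0459, 0.0464]
tool_rot: [2.601, -1.762, 0.0]
contact_force: [0.1, -0.4, -0.6]
opening: 0.0094
```

```bash
python3 -c "from h import *; turn('pics/t4.png')"
```

```text
t 14.8 p [ 0.5247 -0.0459  0.0464] yaw -1.1909 tilt [ 0.      0.0002 -0.    ] F [ 0.1 -0.4 -0.6] T [-0.01  0.03  0.01] open 0.0094 q [-0.23  0.01  1.98 -0.    1.15  0.96]
baryaw 0.3798 radial 0.0653 lateral 0.001 Flat -0.43 Fax -0.04 Mz eye 0.039
```

View pics/t4.png

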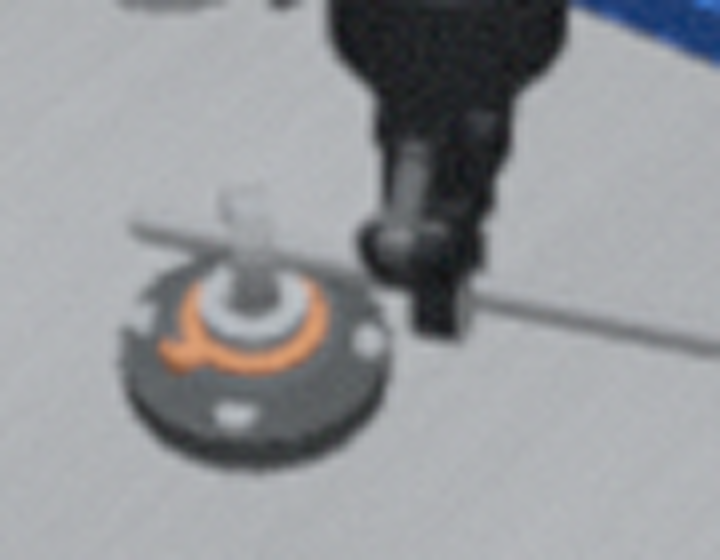

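Emit:
{"method": "step_arm", "body": {
  "increments": "-0.104 -0.002 0 0 0 0.4;-0.104 -0.002 0 0 0 0.4"
}}

```text
t: 15.02
tool_pos: [0.523, -0.041, 0.0464]
tool_rot: [2.529, -1.864, 0.0]
contact_force: [-0.3, -0.4, -1.4]
opening: 0.0095
```

```bash
python3 -c "from h import *; turn()"
```

```text
t 15.02 p [ 0.523  -0.041   0.0464] yaw -1.2704 tilt [-0.0001  0.0001  0.    ] F [-0.3 -0.4 -1.4] T [0.   0.01 0.08] open 0.0095 q [-0.22  0.01  1.99 -0.    1.15  1.05]
baryaw 0.3004 radial 0.0652 lateral 0.0009 Flat -0.26 Fax -0.36 Mz eye 0.1
```

Emit:
{"method": "step_arm", "body": {
  "increments": "-0.104 -0.002 0 0 0 0.4;-0.104 -0.002 0 0 0 0.4"
}}

```text
t: 15.18
tool_pos: [0.5216, -0.0359, 0.0464]
tool_rot: [2.452, -1.964, -0.0]
contact_force: [-0.5, 0.3, -0.8]
opening: 0.0091
```

```bash
python3 -c "from h import *; turn('pics/t5.png')"
```

```text
t 15.18 p [ 0.5216 -0.0359  0.0464] yaw -1.3504 tilt [-0.  0.  0.] F [-0.5  0.3 -0.8] T [-0.06  0.07 -0.02] open 0.0091 q [-0.21  0.    1.99 -0.    1.15  1.14]
baryaw 0.2204 radial 0.0651 lateral 0.0008 Flat 0.37 Fax -0.46 Mz eye -0.043
```

View pics/t5.png

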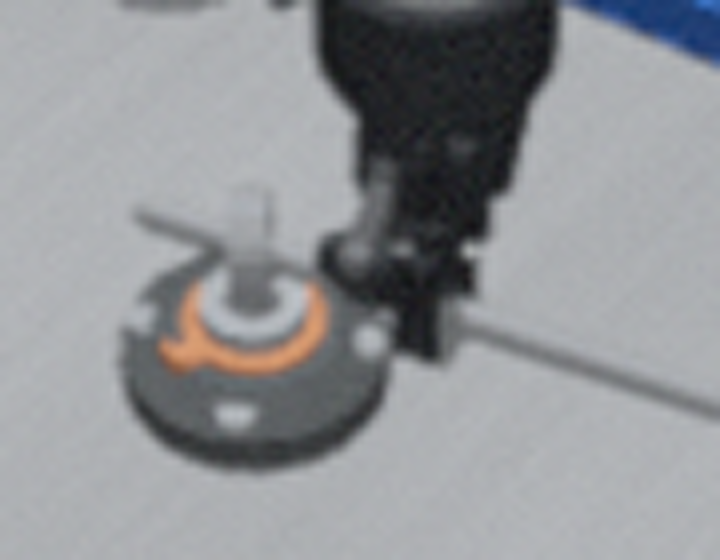

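Emit:
{"method": "step_arm", "body": {
  "increments": "-0.104 -0.002 0 0 0 0.4;-0.104 -0.002 0 0 0 0.4"
}}

```text
t: 15.4
tool_pos: [0.5207, -0.0307, 0.0464]
tool_rot: [-2.372, 2.06, 0.0]
contact_force: [0.5, 0.3, -1.0]
opening: 0.0094
```

```bash
python3 -c "from h import *; turn()"
```

```text
t 15.4 p [ 0.5207 -0.0307  0.0464] yaw -1.43 tilt [-0.     -0.0001 -0.    ] F [ 0.5  0.3 -1. ] T [0.03 0.03 0.08] open 0.0094 q [-0.2   0.    2.    0.    1.15  1.23]
baryaw 0.1408 radial 0.065 lateral 0.0008 Flat 0.19 Fax 0.54 Mz eye 0.063
```

Emit:
{"method": "step_arm", "body": {
  "increments": "-0.104 -0.002 0 0 0 0.4;-0.104 -0.002 0 0 0 0.4"
}}

```text
t: 15.57
tool_pos: [0.5202, -0.0255, 0.0463]
tool_rot: [2.288, -2.153, -0.0]
contact_force: [0.1, -0.1, -1.7]
opening: 0.0094
```

```bash
python3 -c "from h import *; turn('pics/t6.png')"
```

```text
t 15.57 p [ 0.5202 -0.0255  0.0463] yaw -1.5099 tilt [-0.0002 -0.0001 -0.    ] F [ 0.1 -0.1 -1.7] T [-0.1   0.02  0.13] open 0.0094 q [-0.19 -0.    2.    0.    1.15  1.32]
baryaw 0.0609 radial 0.065 lateral 0.0007 Flat -0.12 Fax 0.1 Mz eye 0.136
```

View pics/t6.png

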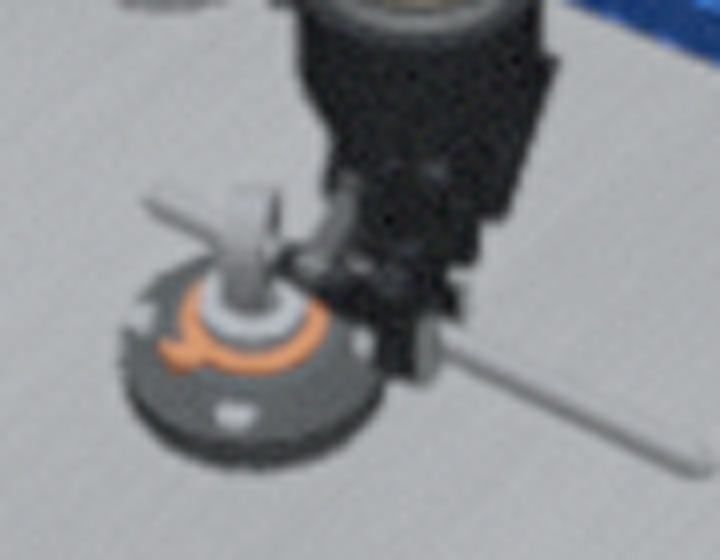

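Emit:
{"method": "step_arm", "body": {
  "increments": "-0.104 -0.002 0 0 0 0.4"
}}

```text
t: 15.7
tool_pos: [0.5201, -0.0233, 0.0464]
tool_rot: [2.246, -2.196, 0.001]
contact_force: [-1.0, -1.7, -2.1]
opening: 0.0095
```

```bash
python3 -c "from h import *; turn()"
```

```text
t 15.7 p [ 0.5201 -0.0233  0.0464] yaw -1.5482 tilt [-0.0002  0.0008  0.    ] F [-1.  -1.7 -2.1] T [-0.2  0.1  0.2] open 0.0095 q [-0.19 -0.    2.   -0.    1.15  1.36]
baryaw 0.0226 radial 0.065 lateral 0.0011 Flat -1.65 Fax -1.04 Mz eye 0.308
```

Emit:
{"method": "step_arm", "body": {
  "increments": "-0.104 -0.002 0 0 0 0.4"
}}

```text
t: 15.78
tool_pos: [0.52, -0.0208, 0.0463]
tool_rot: [2.201, -2.241, 0.001]
contact_force: [-1.3, -1.4, -1.4]
opening: 0.0091
```

```bash
python3 -c "from h import *; turn('pics/t7.png')"
```

```text
t 15.78 p [ 0.52   -0.0208  0.0463] yaw -1.5888 tilt [-0.0003  0.0012  0.    ] F [-1.3 -1.4 -1.4] T [-0.26  0.05  0.27] open 0.0091 q [-0.18 -0.    2.   -0.    1.15  1.41]
baryaw -0.018 radial 0.065 lateral 0.0012 Flat -1.47 Fax -1.26 Mz eye 0.359
```

View pics/t7.png

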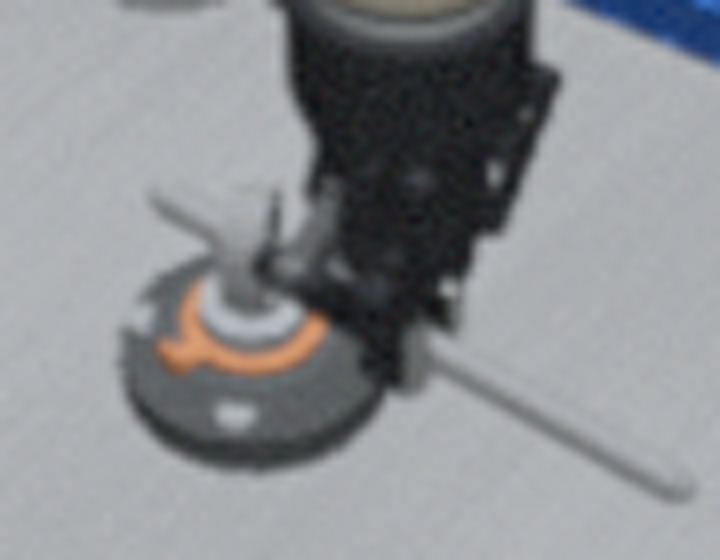

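The torque rose to 0.31–0.36 N m at bar yaw 0.02, so the shoulder is biting. I'll set up a tab-angle measurement in the side view, with the first images as baseline.

```bash
cat >> h.py <<'E'
def tab(r,box,c,k=8):
    x,y,w,h=box;p=cv2.resize(np.asarray(r["pixels"])[y:y+h,x:x+w].astype(np.float32),None,fx=k,fy=k,interpolation=1)
    m=((p[...,0]>1.25*p[...,2])&(p[...,0]>60))
    v,u=np.nonzero(m);W=np.array([onz(r,(x+(a+.5)/k-.5,y+(b+.5)/k-.5),.029)[:2] for a,b in zip(u,v)])-c
    rr=np.hypot(*W.T);W=W[(rr>.028)&(rr<.042)];a=np.arctan2(W[:,1],W[:,0]);a=a[(a>0)&(a<2)]
    return len(a),a.mean() if len(a) else None,np.median(a) if len(a) else None, a.min(),a.max()
CS=np.array([.5832,-.0192]);CT=np.array([.58665,-.0224])
def tabs(n=3):
    s=get("side");acc=s["pixels"].astype(float)
    for _ in range(n-1): acc+=get("side")["pixels"]
    s["pixels"]=acc/n;print("side tab",np.round(tab(s,BS,CS),3))
E
python3 - <<'E'
from h import *
d=np.load("pics/avg.npz");s=get("side");s["pixels"]=d["s"];print("base side",np.round(tab(s,BS,CS),3))
t=get("top");t["pixels"]=d["t"];print("base top",np.round(tab(t,BT,CT),3))
tabs();st()
E
```

```text
base side [884.      1.215   1.22    0.886   1.528]
base top [2.294e+03 1.155e+00 1.206e+00 2.020e-01 1.696e+00]
side tab [9.150e+02 1.207e+00 1.211e+00 8.860e-01 1.508e+00]
t 16.08 p [ 0.52   -0.0206  0.0463] yaw -1.5894 tilt [-0.0001  0.0005  0.    ] F [-1.  -2.7 -1.3] T [-0.39  0.07  0.21] open 0.0094 q [-0.18 -0.    2.   -0.    1.15  1.41]
```

Emit:
{"method": "step_arm", "body": {
  "increments": "-0.078 -0.002 0 0 0 0.3;-0.078 -0.002 0 0 0 0.3;-0.078 -0.002 0 0 0 0.3;0 0 0 0 0 0"
}}

```text
t: 16.42
tool_pos: [0.5203, -0.0146, 0.0462]
tool_rot: [2.096, -2.339, 0.0]
contact_force: [-0.9, -3.3, -1.4]
opening: 0.0095
```

```bash
python3 -c "from h import *; turn('pics/t8.png');tabs()"
```

```text
t 16.42 p [ 0.5203 -0.0146  0.0462] yaw -1.6802 tilt [-0.0004  0.0005  0.    ] F [-0.9 -3.3 -1.4] T [-0.4   0.13  0.19] open 0.0095 q [-0.17 -0.    2.   -0.    1.15  1.51]
baryaw -0.1094 radial 0.065 lateral 0.0009 Flat -3.35 Fax -0.55 Mz eye 0.408
side tab [9.130e+02 1.110e+00 1.111e+00 8.120e-01 1.412e+00]
```

View pics/t8.png

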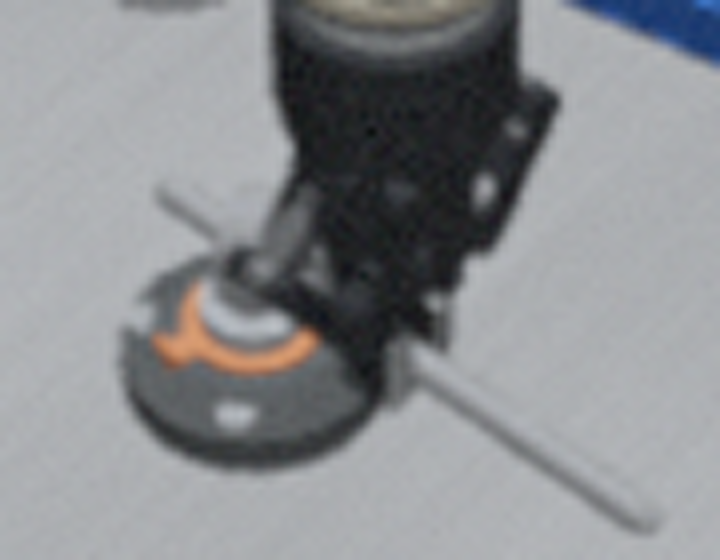

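Emit:
{"method": "step_arm", "body": {
  "increments": "-0.096 -0.002 0 0 0 0.37;-0.096 -0.002 0 0 0 0.37;0 0 0 0 0 0"
}}

```text
t: 16.87
tool_pos: [0.521, -0.0096, 0.0462]
tool_rot: [2.008, -2.416, -0.0]
contact_force: [-1.5, -2.7, -1.8]
opening: 0.0094
```

```bash
python3 -c "from h import *; turn();tabs(5)"
```

```text
t 16.87 p [ 0.521  -0.0096  0.0462] yaw -1.7548 tilt [-0.0004  0.0002  0.    ] F [-1.5 -2.7 -1.8] T [-0.46  0.19  0.11] open 0.0094 q [-0.16 -0.    2.   -0.    1.15  1.59]
baryaw -0.184 radial 0.0649 lateral 0.0007 Flat -2.89 Fax -1.01 Mz eye 0.299
side tab [8.700e+02 1.046e+00 1.043e+00 7.600e-01 1.343e+00]
```

The tab has moved about 0.17 rad, or 5.7 mm, with 0.3–0.4 N m. Now I'll unwind within the hole's play, about 0.36 rad, to free the bar.

Emit:
{"method": "step_arm", "body": {
  "increments": "0.104 -0.002 0 0 0 -0.4;0.104 -0.002 0 0 0 -0.4;0.104 -0.002 0 0 0 -0.4;0.104 -0.002 0 0 0 -0.4"
}}

```text
t: 17.45
tool_pos: [0.5205, -0.0196, 0.0464]
tool_rot: [-2.195, 2.245, 0.0]
contact_force: [0.3, -0.4, -1.7]
opening: 0.0094
```

```bash
python3 -c "from h import *; turn()"
```

```text
t 17.45 p [ 0.5205 -0.0196  0.0464] yaw -1.5935 tilt [ 0.0011 -0.0015  0.    ] F [ 0.3 -0.4 -1.7] T [ 0.03 -0.01  0.03] open 0.0094 q [-0.18 -0.    2.    0.    1.15  1.41]
baryaw -0.0227 radial 0.0645 lateral 0.0003 Flat -0.38 Fax 0.32 Mz eye 0.059
```

Emit:
{"method": "step_arm", "body": {
  "increments": "0.104 -0.002 0 0 0 -0.4;0.104 -0.002 0 0 0 -0.4;0.104 -0.002 0 0 0 -0.4;0.104 -0.002 0 0 0 -0.4;0 0 0 0 0 0"
}}

```text
t: 17.87
tool_pos: [0.5211, -0.0303, 0.0464]
tool_rot: [-2.366, 2.065, -0.0]
contact_force: [0.3, 0.1, -2.0]
opening: 0.0095
```

```bash
python3 -c "from h import *; turn('pics/u1.png');tabs(3)"
```

```text
t 17.87 p [ 0.5211 -0.0303  0.0464] yaw -1.4351 tilt [ 0.0012 -0.001   0.    ] F [ 0.3  0.1 -2. ] T [0.03 0.02 0.02] open 0.0095 q [-0.2   0.    2.    0.    1.15  1.23]
baryaw 0.1357 radial 0.0646 lateral 0.0007 Flat 0.05 Fax 0.29 Mz eye 0.021
side tab [8.630e+02 1.044e+00 1.041e+00 7.600e-01 1.343e+00]
```

View pics/u1.png

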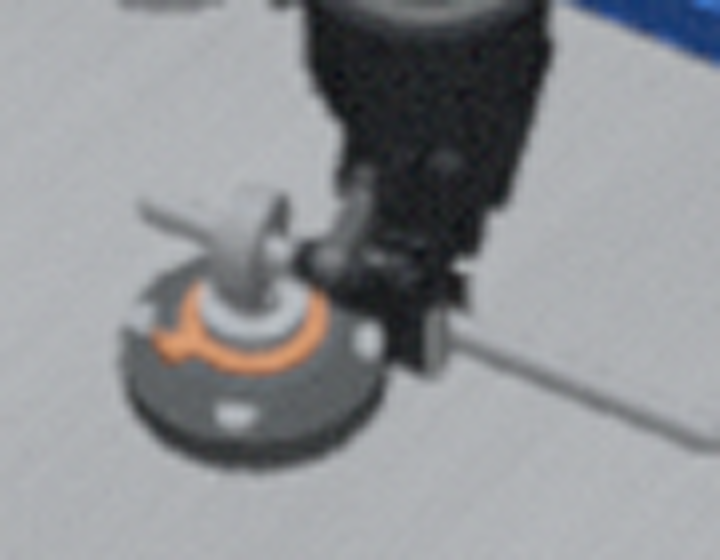

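The bar is free with torque near zero, and the tab stays at 1.044 rad. Drawing it out along its axis.

Emit:
{"method": "step_arm", "body": {
  "increments": "0.13 0 0 0 0 -0.5;0 0.2 0 0 0 0;0 0.25 0 0 0 0;0 0.25 0 0 0 0;0 0.25 0 0 0 0"
}}

```text
t: 18.48
tool_pos: [0.4968, -0.0379, 0.0461]
tool_rot: [2.417, -2.007, -0.001]
contact_force: [-0.2, -0.2, -1.7]
opening: 0.0095
```

```bash
python3 -c "from h import *; turn()"
```

```text
t 18.48 p [ 0.4968 -0.0379  0.0461] yaw -1.3857 tilt [-0.0005 -0.0003 -0.    ] F [-0.2 -0.2 -1.7] T [ 0.02 -0.    0.01] open 0.0095 q [-0.23 -0.06  2.05  0.    1.15  1.16]
baryaw 0.1851 radial 0.0899 lateral 0.0006 Flat -0.12 Fax -0.25 Mz eye 0.019
```

Emit:
{"method": "step_arm", "body": {
  "increments": "0 0.25 0 0 0 0;0 0.25 0 0 0 0;0 0.25 0 0 0 0;0 0.3 0 0 0 0;0 0.3 0 0 0 0;0 0.3 0 0 0 0;0 0.3 0 0 0 0;0 0.2 0 0 0 0;0 0 0 0 0 0"
}}

```text
t: 19.23
tool_pos: [0.4438, -0.048, 0.046]
tool_rot: [2.417, -2.006, -0.001]
contact_force: [0.4, 0.2, -1.6]
opening: 0.0096
```

```bash
python3 -c "from h import *; turn('pics/u2.png');tabs(3)"
```

```text
t 19.23 p [ 0.4438 -0.048   0.046 ] yaw -1.3855 tilt [-0.0006 -0.0002 -0.    ] F [ 0.4  0.2 -1.6] T [ 0.01  0.06 -0.01] open 0.0096 q [-0.27 -0.19  2.17 -0.    1.16  1.11]
baryaw 0.1853 radial 0.1438 lateral 0.0007 Flat 0.09 Fax 0.43 Mz eye -0.02
side tab [8.750e+02 1.044e+00 1.041e+00 7.530e-01 1.343e+00]
```

View pics/u2.png

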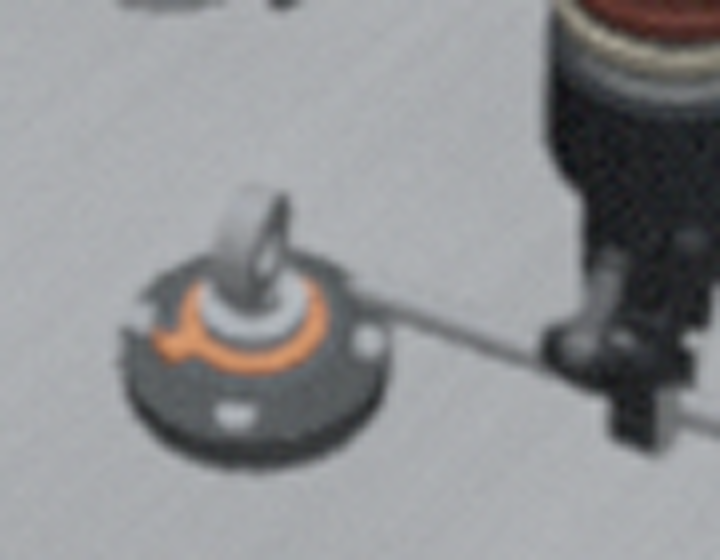

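The bar is clear of the eye. Lifting and carrying it back to the cradle pose.

Emit:
{"method": "step_arm", "body": {
  "increments": "0 0 -0.4 0 0 0;0 0 -0.8 0 0 0;0 0 -0.9 0 0 0;0 0 -0.9 0 0 0;0 0 -0.9 0 0 0;0 0 -0.3 0 0 0.5;0 0 0 0 0 0.9;0 0 0 0 0 0.9;0 0 0 0 0 0.72;0 0 0 0 0 0"
}}

```text
t: 20.27
tool_pos: [0.4453, -0.0479, 0.1522]
tool_rot: [-2.087, 2.347, -0.001]
contact_force: [-0.3, -0.6, -2.7]
opening: 0.0093
```

```bash
python3 -c "from h import *; delta([.5162,.2843,.15],-1.688)"
```

```text
t 20.27 p [ 0.4453 -0.0479  0.1522] yaw -1.6879 tilt [ 0.001   0.0001 -0.    ] F [-0.3 -0.6 -2.7] T [-0.04 -0.02  0.04] open 0.0093 q [-0.27 -0.33  2.09  0.    1.38  1.41]
shift units total [-13.529  -1.264   0.089] rz units 0.001
```

Emit:
{"method": "step_arm", "body": {
  "increments": "-0.5 -0.05 0 0 0 0;-0.95 -0.09 0 0 0 0;-0.95 -0.09 0 0 0 0;-0.95 -0.09 0 0 0 0;-0.95 -0.09 0 0 0 0;-0.95 -0.09 0 0 0 0;-0.95 -0.09 0 0 0 0;-0.95 -0.09 0 0 0 0;-0.95 -0.09 0 0 0 0;-0.95 -0.09 0 0 0 0;-0.95 -0.09 0 0 0 0;-0.95 -0.09 0 0 0 0"
}}

```text
t: 21.27
tool_pos: [0.5028, 0.2224, 0.1517]
tool_rot: [-2.091, 2.344, -0.0]
contact_force: [0.2, -0.0, -2.2]
opening: 0.0095
```

Emit:
{"method": "step_arm", "body": {
  "increments": "-0.95 -0.09 0 0 0 0;-0.95 -0.09 0 0 0 0;-0.5 -0.05 0 0 0 0;-0.2 -0.02 0 0 0 0;0 0 0 0 0 0;0 0 0 0 0 0"
}}

```text
t: 21.77
tool_pos: [0.5161, 0.2842, 0.1512]
tool_rot: [2.089, -2.346, 0.001]
contact_force: [-0.3, 0.3, -2.1]
opening: 0.0094
```

```bash
python3 - <<'E'
from h import *
delta([.5162,.2843,.0204],-1.688)
tabs()
t=get("top");print("top",np.round(tab(t,BT,CT),3))
s=get("side")
a=cv2.resize(t["pixels"][160:215,255:305,::-1],None,fx=8,fy=8,interpolation=2)
b=cv2.resize(s["pixels"][165:215,232:282,::-1],None,fx=8,fy=8.8,interpolation=2)
cv2.imwrite("pics/v1.png",np.hstack([a,b]))
cv2.imwrite("pics/v2.png",cv2.resize(s["pixels"][170:330,100:260,::-1],None,fx=3.7,fy=3.7,interpolation=2))
E
```

```text
t 21.77 p [0.5161 0.2842 0.1512] yaw -1.6865 tilt [-0.0003  0.0009  0.    ] F [-0.3  0.3 -2.1] T [ 0.   -0.02 -0.01] open 0.0094 q [ 0.38  0.03  1.77 -0.    1.34  2.06]
shift units total [-1.000e-02 -4.000e-03  5.233e+00] rz units 0.015
side tab [8.660e+02 1.047e+00 1.044e+00 7.610e-01 1.343e+00]
top [2.426e+03 9.980e-01 1.043e+00 3.000e-03 1.685e+00]
```

View pics/v1.png

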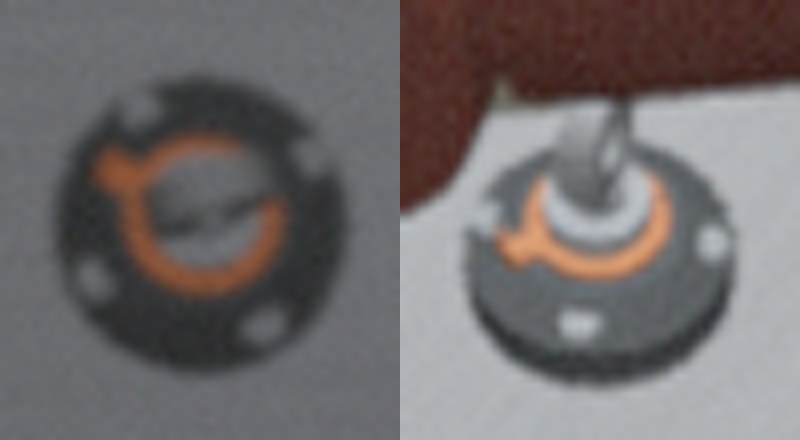

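View pics/v2.png

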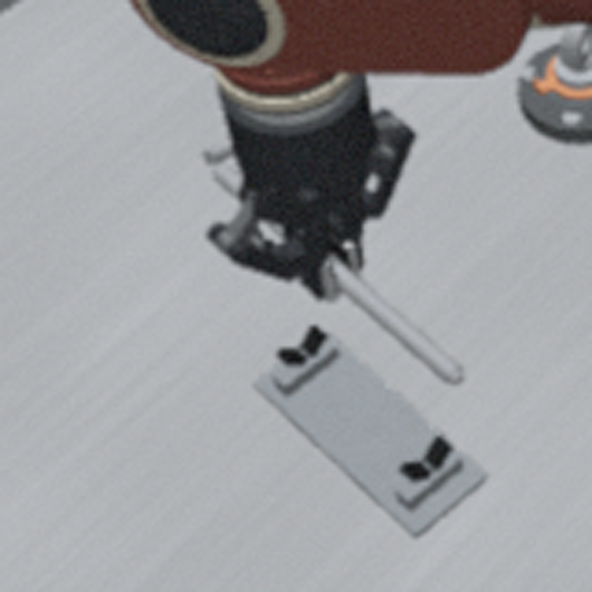

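The eye view shows the tab has moved round about 0.17–0.19 rad in both views, roughly 5.7–6.2 mm. The bar sits over the cradle just as it did when lifted, so I'll lower it slowly.

Emit:
{"method": "step_arm", "body": {
  "increments": "-0.01 0 0.5 0 0 0.01;0 0 0.8 0 0 0;0 0 0.8 0 0 0;0 0 0.8 0 0 0;0 0 0.7 0 0 0;0 0 0.5 0 0 0;0 0 0.3 0 0 0;0 0 0.2 0 0 0;0 0 0 0 0 0"
}}

```text
t: 22.77
tool_pos: [0.5158, 0.2848, 0.0353]
tool_rot: [2.086, -2.347, -0.001]
contact_force: [0.0, -0.3, -2.2]
opening: 0.0092
```

```bash
python3 - <<'E'
from h import *
delta([.5162,.2843,.0204],-1.688)
s=get("side")
cv2.imwrite("pics/v3.png",cv2.resize(s["pixels"][210:330,140:260,::-1],None,fx=4.5,fy=4.5,interpolation=2))
E
```

```text
t 22.77 p [0.5158 0.2848 0.0353] yaw -1.6882 tilt [-0.0013  0.0007  0.    ] F [ 0.  -0.3 -2.2] T [ 0.04 -0.01  0.03] open 0.0092 q [ 0.38  0.17  1.84 -0.    1.14  2.07]
shift units total [ 0.016 -0.018  0.596] rz units -0.002
```

View pics/v3.png

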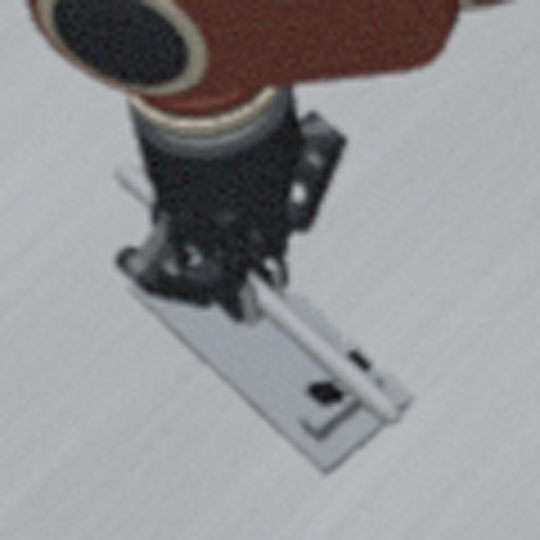

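The bar is lined up between the prongs of the V at (340,380). Lowering the last 15 mm gently.

Emit:
{"method": "step_arm", "body": {
  "increments": "0.016 -0.018 0.2 0 0 0;0 0 0.15 0 0 0;0 0 0.1 0 0 0;0 0 0.08 0 0 0;0 0 0.04 0 0 0;0 0 0 0 0 0"
}}

```text
t: 23.32
tool_pos: [0.5165, 0.2846, 0.0218]
tool_rot: [2.087, -2.347, -0.0]
contact_force: [-0.2, 0.1, -1.3]
opening: 0.0094
```

```bash
python3 -c "from h import *; delta([.5162,.2843,.0204],-1.688)"
```

```text
t 23.32 p [0.5165 0.2846 0.0218] yaw -1.688 tilt [-0.0004  0.0002  0.    ] F [-0.2  0.1 -1.3] T [ 0.01 -0.01  0.01] open 0.0094 q [0.38 0.19 1.84 0.   1.11 2.07]
shift units total [0.012 0.01  0.056] rz units 0.0
```

Emit:
{"method": "step_arm", "body": {
  "increments": "0 0 0.05 0 0 0;0 0 0 0 0 0"
}}

```text
t: 23.48
tool_pos: [0.5169, 0.2846, 0.021]
tool_rot: [-2.087, 2.347, -0.001]
contact_force: [-0.0, -0.8, -2.2]
opening: 0.0095
```

Emit:
{"method": "step_arm", "body": {
  "increments": "0 0 0 0 0 0;0 0 0 0 0 0;0 0 0 0 0 0;0 0 0 0 0 0",
  "newtons": 20
}}

```text
t: 23.82
tool_pos: [0.5169, 0.2846, 0.021]
tool_rot: [-2.087, 2.347, -0.0]
contact_force: [0.0, 0.8, -0.8]
opening: 0.0094
```

```bash
python3 -c "from h import *; delta([.5162,.2843,.0204],-1.688)"
```

```text
t 23.82 p [0.5169 0.2846 0.021 ] yaw -1.6879 tilt [ 0.0005 -0.0001  0.    ] F [ 0.   0.8 -0.8] T [-0.09 -0.09  0.02] open 0.0094 q [ 0.38  0.19  1.84 -0.    1.11  2.07]
shift units total [0.016 0.026 0.024] rz units 0.001
```

Emit:
{"method": "step_arm", "body": {
  "increments": "0 0 0.04 0 0 0;0 0 0 0 0 0"
}}

```text
t: 23.98
tool_pos: [0.517, 0.2844, 0.0207]
tool_rot: [2.088, -2.347, 0.001]
contact_force: [-2.6, -3.2, 5.3]
opening: 0.0096
```

Emit:
{"method": "step_arm", "body": {
  "increments": "0 0 0 0 0 0;0 0 0 0 0 0;0 0 0 0 0 0;0 0 0 0 0 0",
  "fingers": -0.4
}}

```text
t: 24.32
tool_pos: [0.5166, 0.2848, 0.0197]
tool_rot: [-2.087, 2.348, 0.0]
contact_force: [-0.4, 0.0, 0.1]
opening: 0.0257
```

Emit:
{"method": "step_arm", "body": {
  "increments": "0 0 0 0 0 0;0 0 0 0 0 0;0 0 0 0 0 0;0 0 0 0 0 0;0 0 0 0 0 0",
  "fingers": 0.4
}}

```text
t: 24.73
tool_pos: [0.5167, 0.2846, 0.0198]
tool_rot: [-2.087, 2.348, 0.0]
contact_force: [-0.1, -0.0, -0.7]
opening: 0.0598
```

Emit:
{"method": "step_arm", "body": {
  "increments": "0 0 -0.2 0 0 0;0 0 -0.5 0 0 0;0 0 -0.8 0 0 0;0 0 -0.9 0 0 0;0 0 -0.9 0 0 0;0 0 -0.9 0 0 0;0 0 -0.9 0 0 0;0 0 -0.9 0 0 0;0 0 -0.9 0 0 0;0 0 -0.5 0 0 0;0 0 0 0 0 0"
}}

```text
t: 25.65
tool_pos: [0.5187, 0.2855, 0.2101]
tool_rot: [-2.082, 2.342, -0.004]
contact_force: [0.0, 0.4, 1.0]
opening: 0.0597
```

Emit:
{"method": "step_arm", "body": {
  "increments": "0.9 0.3 0 0 0 0;0.9 0.3 0 0 0 0;0.9 0.9 0 0 0 0;0.9 0.9 0 0 0 0;0.9 0.9 0 0 0 0;0.9 0.9 0 0 0 0;0.9 0.6 0 0 0 0;0.9 0 0 0 0 0;0.9 0 0 0 0 0;0.9 0 0 0 0 0;0.9 0 0 0 0 0;0.5 0 0 0 0 0"
}}

```text
t: 26.65
tool_pos: [0.3661, 0.0388, 0.2035]
tool_rot: [2.085, -2.348, -0.001]
contact_force: [0.6, -0.3, 0.1]
opening: 0.0593
```

```bash
python3 - <<'E'
from h import *
st();tabs(4)
t=get("top");s=get("side");print("top",np.round(tab(t,BT,CT),3))
cv2.imwrite("pics/w1.png",s["pixels"][:,:,::-1])
a=cv2.resize(t["pixels"][160:270,100:210,::-1],None,fx=3.6,fy=3.6,interpolation=2)
b=cv2.resize(s["pixels"][235:325,150:240,::-1],None,fx=4.4,fy=4.4,interpolation=2)
cv2.imwrite("pics/w2.png",np.hstack([a,b]))
cv2.imwrite("pics/w3.png",t["pixels"][:,:,::-1])
E
```

```text
t 26.65 p [0.3661 0.0388 0.2035] yaw -1.6895 tilt [-0.0016  0.0007  0.    ] F [ 0.6 -0.3  0.1] T [ 0.03  0.02 -0.01] open 0.0593 q [-0.1  -0.62  2.2  -0.    1.56  1.59]
side tab [8.690e+02 1.046e+00 1.043e+00 7.610e-01 1.351e+00]
top [2.421e+03 9.990e-01 1.041e+00 3.000e-03 1.685e+00]
```

View pics/w2.png

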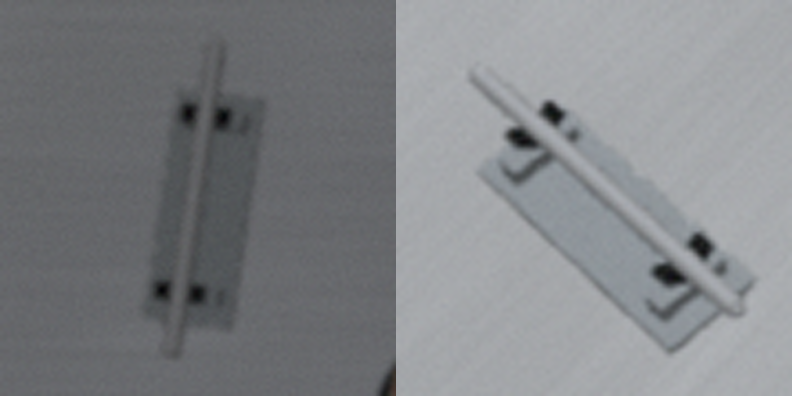

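View pics/w3.png

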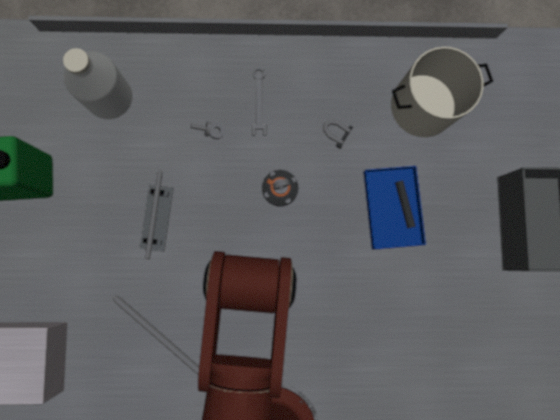

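View pics/w1.png

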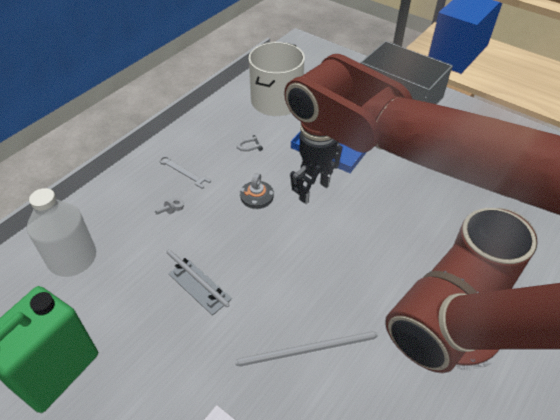

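The bar lies in both Vs as at the start (ends at top px 159,172 and 148,258). Everything else is in place and the robot touches nothing. I'll let the arm settle and hand in.

Emit:
{"method": "step_arm", "body": {
  "increments": "0 0 0 0 0 0;0 0 0 0 0 0;0 0 0 0 0 0"
}}

```text
t: 27.2
tool_pos: [0.3671, 0.0409, 0.2047]
tool_rot: [2.089, -2.346, -0.0]
contact_force: [-0.5, 0.6, -1.1]
opening: 0.0597
```

```bash
python3 -c "
from h import *
st();tabs(2);print(ctrl.finish_job())"
```

```text
t 27.2 p [0.3671 0.0409 0.2047] yaw -1.6868 tilt [-0.0002 -0.0001 -0.    ] F [-0.5  0.6 -1.1] T [0.02 0.05 0.07] open 0.0597 q [-0.09 -0.62  2.2   0.    1.56  1.6 ]
side tab [8.740e+02 1.045e+00 1.043e+00 7.600e-01 1.343e+00]
the job is handed in; nothing more can be done
None
```

I took the bar from its cradle, slid it through the eye and turned clockwise until the torque rose from about 0.06 to 0.3–0.4 N m. I then dragged the tab round, backed off inside the hole's play, drew the bar out and laid it back in the cradle. The job was handed in at about 27 s.

**Tab travel:** the last side view gave about 0.17 rad, or 5.6–5.8 mm. The top view gave about 5.2–5.4 mm by the same colour mask (it includes part of the washer rim) and about 6.2 mm by reading the tab tip by eye. The two views thus differ by up to about 1 mm.

**Slackening:** the tab reading did not change during or after withdrawal, and the torque and force stayed near zero while drawing out. I did not measure the eye's own angle after that beyond looking at the pictures.

**Forces and placing:** the largest force reading was about 7 N, when I set the bar down, though I only saw the value at the end of each move. The bar rests in both Vs at its starting position to within about a pixel. The other objects look unmoved, and the gripper was clear of everything at hand-in.

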